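# Hang the specimen basket on the rim of the cleaning bath

## Task

Two mounted specimens stand ready in the hook-on steel basket that leans in its loading stand. Hang this basket, which has a swinging blue grip, inside the empty cleaning bath: hook its bent lip over the rim between the two guide lugs, all the way down so that it hangs straight, with both specimens still in it. Do not force the basket against the bath, and leave the other things where they are.

Things in the scene. Friction and masses are not known exactly. Their poses are not given: they have to be found in the camera images.
- basket: Hook-on steel basket, loose, 0.15 kg with grip, 75 wide (y), 34 deep, 131 mm high. Origin on the underside, below the middle of the hook's gap; x from lip to pocket, z up. A plate (x = 2.5 to 5 mm, z = 0 to 82; 75 wide up to z = 45, 40 above) bends over to the lip. Starts in the stand with z leaning 28 deg from vertical, top to the stand's -x, lip underneath, specimens lying back on the plate.
- bail (a joint): Angle of the basket's swinging grip, rad, -0.35 to 0.10, about basket y on a pin 88.5 mm above the underside; 0: grip in line with the basket's z, positive: its top leans to basket +x. Turns on slight friction (0.005 N m), which just holds the bare grip. The load lies to one side of the pin, so a basket held by an upright grip swings 7 to 14 deg, its foot towards basket -x.
- basket_grip (a point): Middle of the blue plastic grip, 26.5 mm from its pin (115 mm above the basket's underside at bail = 0). Axes as the grip's own: it is 10 mm thick along x (pinch it there), 40 mm wide along y, 36 mm long along z (20 mm below to 16 mm above this point), rounded.
- hook_seat (a point): Middle of the underside of the basket's bend, 80 mm above its origin, 8.5 mm below the grip's pin: the point that comes to rest on the rim. Axes as the basket's. The hook's gap is 5 mm wide (x = -2.5 to 2.5) between the plate at +x and the lip at -x; the lip is 2.5 mm thick, 40 mm wide and ends 11 mm below this point.
- pocket (a point): Middle of the basket's specimen pocket, 15.5 mm along basket x and 18 mm above its underside. The pocket lies on the plate's +x side, x = 5 to 29.5 mm, with wire sides 24 mm high.
- stand: Loading stand, fixed: grey base 100 x 104 x 8 mm with an aluminium cradle that leans 28 deg to the stand's -x (roughly towards the robot). A back rest supports the lowest 58 mm of the basket's plate; a ledge with a 5 mm front stop and low cheeks 2.5 mm beside the basket hold it, so it is drawn out along its own z axis, 40 mm or more. Origin on the underside, 60 mm in front (-x) of the base's centre.
- bath: Ultrasonic bath, empty, fixed: white housing 144 x 204 mm, control panel on its front (-x), deck 86 mm high, drain tap on its +y side. Tank open at the top, inside 100 (x) x 150 (y) mm, floor 12 mm high, walls upright and 3 mm thick, their rounded top (the rim) 100 mm high, 14 mm above the deck. Origin: centre of the underside; x to the back, z up.
- station (a point): Hanging place: middle of the top of the front (-x) rim, between two steel lugs that stand just outside the rim, 46 mm apart, 7 mm wide, 102 mm high. Axes as the bath's: wall from x = -1.5 to 1.5 mm, tank towards +x. The hung basket has its axes parallel to these and its hook_seat on this point (free play 1 mm either way along x, 3 mm along y).
- specimen_mount_0: Black disc, 30 mm across, 18 mm thick, about 30 g, loose, standing on edge in the -y half of the basket's pocket. Origin: centre of the flat face next to the plate; z along its axis, away from the plate.
- specimen_mount_2: Cream disc, 30 mm across, 14 mm thick, about 30 g, loose, on edge in the +y half of the pocket. Origin as the black one.
- loupe: Black and white loupe, 40 mm across, 43 high, bystander. Origin under its centre.
- grease_tin: Flat white tin, 53 mm across, 26 high, bystander. Origin under its centre.
- vial_1: Cream vial with white cap, 23 mm across, 48 high, bystander. Origin under its centre.
Mind the look-alikes: they are no part of the job. What is shaped like the basket but red is not meant.

How it is judged (in metres and radians):
On the way:
1. the basket is drawn from the stand and lifted above the height of the rim with both specimens aboard (height (world z) of basket above 0.105 m and distance between each of specimen_mount_0, specimen_mount_2 and pocket below 0.032 m), for 0.1 s.
At the end, for the whole second after the job is handed in: The basket hangs at rest on the front rim at the station: hook_seat within 4 mm of the station across the rim, 6 mm along it, and no more than 3 mm above or 4 mm below it; pocket inside the tank; basket within 0.1 rad of upright; both specimens in the pocket (origins within 32 mm of its middle) (x of hook_seat in the frame of station between -0.004 and 0.004 m and y of hook_seat in the frame of station between -0.006 and 0.006 m and z of hook_seat in the frame of station between -0.004 and 0.003 m and x of pocket in the frame of station above 0.005 m and angle between basket's own z axis and vertical below 0.1 rad and distance between each of specimen_mount_0, specimen_mount_2 and pocket below 0.032 m and linear speed of basket below 0.02 m/s and angular speed of basket below 0.2 rad/s); the robot touches nothing.
It fails at once if the basket is forced against the bath with more than 60 N (contact force between basket and bath above 60 N).
It fails at once if the black loupe is moved by more than 20 mm (distance of loupe from where it was at the start of the episode above 0.02 m).
It fails at once if the white tin is moved by more than 20 mm (distance of grease_tin from where it was at the start of the episode above 0.02 m).
It fails at once if the white-capped vial is moved by more than 20 mm (distance of vial_1 from where it was at the start of the episode above 0.02 m).
It also fails if it takes over 54 s, if anything falls off the work surface, if the arm or the gripper's body presses on something with over 40 N, if the wrist force passes 120 N, or if a joint passes its speed limit or range.

## Robot

A 7-joint arm with a two-finger parallel gripper is mounted at the origin on a cart in front of the work surface, level with it; the furniture and walls round the work are solid. World frame = base frame: x ahead of the robot, y to its left, z up, the work surface at z = 0. Lengths are in m, angles in degrees, forces in N, time in s.
With the tool pointing down it reaches from about 0.425 to 0.95 m from the base axis. Payload 16.7 kg.
Tool frame: the origin (TCP) lies at the very end of the fingers, on their centre line; the grasp point (between the pads) lies grasp_offset behind it (grasp_offset is the distance from the TCP to the grasp point, in m); x points along the fingers, y is the direction in which the jaws open and shut, and the axes are right-handed (so a half turn about x gives the same grasp; the last joint's range is limited). The gripper opens to 94 mm and grips with 3 to 60 N. Pads are 16 mm wide; open, the fingers measure 119 mm over their backs; the gripper's body (75 mm by 177 mm) begins 78 mm behind the grasp point.
Start: joints at [-72.279, 24.414, 4.234, 92.017, -1.954, 63.644, -3.845], TCP at [0.299, 0.605, 0.205] pointing down, gripper open.
Joint ranges: [-163.25, 163.25], [-28.42, 122.38], [-70.27, 78.77], [12.13, 141.07], [-58.53, 238.53], [9.26, 117.41], [-156.51, 156.51]. Speed limits (degrees/s): [108.29, 108.29, 136.94, 136.94, 172.46, 172.46, 172.46].

## Interface

Orientations are given as a 3x3 rotation matrix whose columns are the frame's x, y, z axes.
In Python, from plant import * gives the robot as it stands.
- The arm moves only by the tool send_rows, never from a script. Its argument "increments" is a list of rows, each a list of 6 numbers: the shift along the tool's x, y, z in m, then the turn, a rotation vector about the tool's x, y, z in degrees. In form: [[dx, dy, dz, ax, ay, az], ...]. A call has 1 to 12 rows; each row shifts and turns the pose as measured when the row begins, along the tool's axes as they then stand; what a row does not reach is not made up. A row lasts 1/10 s, in which the tool goes at most 50 mm and 8.59 degrees, less where a joint would pass 70% of its speed; a pose out of reach is approached as far as the arm can. A call with a gripper value outside its range is refused whole. "hand" is the finger opening in m, from 0 to 0.094, set as the call begins (left out, the last holds). The fingers move at their own pace and stop on an object; "newtons" is the grip in N (left out, the last holds). Time passes only in rows, so rows that do not move let the fingers close. It gives the time, the measured TCP pose, the force and the opening at its end, in the units of the state.
- sense(): the state, without advancing time (a new reading comes with each control period).
- capture(name): name is "scene" or "top"; returns (picture, depth): 420x560x3 uint8, red, green, blue; 420x560 float32, m along the optical axis (not along the pixel's ray), 0 where there is no reading.
- get_calibration(name): a dict with "fx", "fy", "cx", "cy" (pixels), "xyz" and "orientation" of the camera in the world. Camera axes: x right, y down, z forward; pixel columns grow to the right and rows downward; lengths in m; the calibration is good to about 2 mm. A picture is of the moment at which its call begins. get_calibration takes no time and is no camera call.
- finish_job(): hands the job in, once; it reports no verdict.
The state is a dict: "time": time; "qpos": joint angles; "joint_velocities": joint speeds; "joint_torque": joint torques, N m; "ee_pos": TCP position; "eef_rot": TCP orientation; "force": force on the tool from outside, world axes, zero at the start; "ft_torque": the same for the moment, N m; "width": finger opening in m.
Only numpy, scipy, OpenCV 4.12 (cv2) and the standard library are available. Lean on these libraries where they do the work, as an engineer would, in place of code of your own. Each camera call takes 0.05 s, during which the arm holds its last target. There are 200 camera calls.

## Working session

There is one attempt and no reset: what is moved stays moved. The work goes in short steps, Python scripts to look and compute and a tool call to move; the robot and the scene stay as the last step left them, time stands still between calls to the robot, and variables do not carry over. Pictures are saved under pics/ and viewed, about 8 in all and at most 12, crops included, and the job is handed in when it is done.

Besides the shell and the picture viewer there is one more tool, called after "Request:" as name(argument=value, ...) on one line, values as JSON. send_rows: Moves the arm, as the interface text tells. Its arguments: {"type":"object","properties":{"increments":{"type":"array","items":{"type":"array","items":{"type":"number"}}},"hand":{"type":"number"},"newtons":{"type":"number"}},"required":["increments"]}

```bash
mkdir -p pics; ls; python3 - <<'E'
from plant import *
import cv2,numpy as np
s=sense();print({k:np.round(v,4).tolist() for k,v in s.items()})
for n in("scene","top"):
    p,d=capture(n);np.savez(f"pics/{n}0.npz",p=p,d=d);cv2.imwrite(f"pics/{n}0.png",p[:,:,::-1]);print(n,get_calibration(n))
E
```

```text
pics
{'time': 0.0, 'qpos': [-72.2769, 24.4476, 4.2302, 92.0508, -1.9542, 63.6453, -3.845], 'joint_velocities': [-0.0039, 0.0863, -0.0661, -0.001, -0.0515, -0.1463, 0.1541], 'joint_torque': [-0.0013, -93.5808, 3.666, -45.4208, -0.0489, 0.0198, 0.0001], 'ee_pos': [0.2988, 0.6048, 0.2048], 'eef_rot': [[-0.0005, 0.4429, 0.8966], [-0.0012, 0.8966, -0.4429], [-1.0, -0.0012, 0.0001]], 'force': [0.0692, 0.1713, -0.7659], 'ft_torque': [-0.021, 0.0219, 0.0176], 'width': 0.094}
scene {'fx': 381.74027477929246, 'fy': 381.74027477929246, 'cx': 283.0398048697202, 'cy': 203.1521291071674, 'xyz': array([-0.01376269, -0.37758002,  0.79381061]), 'orientation': array([[ 0.53500165, -0.62966476,  0.56328991],
       [-0.84479811, -0.40617179,  0.34833983],
       [ 0.00945516, -0.66222863, -0.74924218]])}
top {'fx': 410.62694127393905, 'fy': 410.62694127393905, 'cx': 282.3580204857289, 'cy': 211.85402256275853, 'xyz': array([ 0.48144755, -0.0533019 ,  1.05405769]), 'orientation': array([[-0.0203954 , -0.99875866,  0.0454441 ],
       [-0.99961935,  0.02121546,  0.01763694],
       [-0.01857916, -0.04506709, -0.99881118]])}
```

View pics/scene0.png

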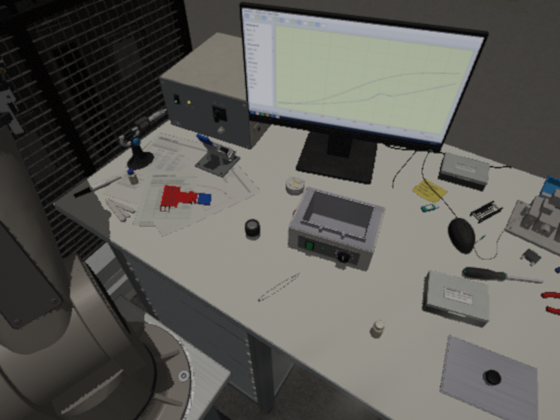

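View pics/top0.png

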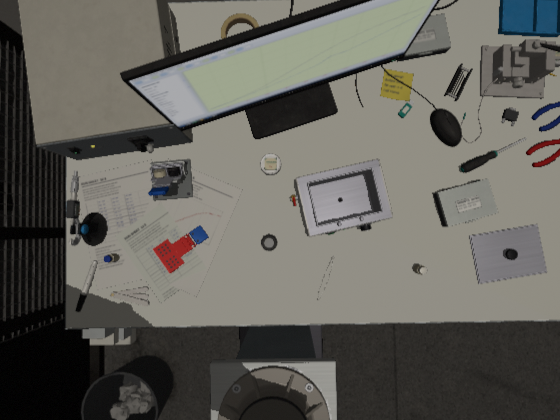

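Scene: basket with blue grip in stand at top-view (171,180), bath at (343,197), red look-alike at (178,250). Now zoomed crops and the point clouds.

```bash
cat > h.py <<'E'
import numpy as np,cv2
from plant import *
def cloud(n,d):
    c=get_calibration(n);v,u=np.indices(d.shape)
    P=np.stack([(u-c["cx"])/c["fx"]*d,(v-c["cy"])/c["fy"]*d,d],-1)
    return P@np.array(c["orientation"]).T+c["xyz"]
def proj(n,X):
    c=get_calibration(n);q=(np.atleast_2d(X)-c["xyz"])@np.array(c["orientation"])
    return q[:,:2]/q[:,2:]*[c["fx"],c["fy"]]+[c["cx"],c["cy"]]
def ray(n,u,v,z):
    c=get_calibration(n);r=np.array(c["orientation"])@[(u-c["cx"])/c["fx"],(v-c["cy"])/c["fy"],1]
    return c["xyz"]+r*(z-c["xyz"][2])/r[2]
E
python3 - <<'E'
from h import *
T=np.load("pics/top0.npz");S=np.load("pics/scene0.npz")
def crop(p,x,y,w,h,W=400,H=300): return cv2.resize(p[y:y+h,x:x+w,::-1],(W,H),interpolation=cv2.INTER_CUBIC)
a=np.hstack([crop(T['p'],135,145,80,60),crop(S['p'],180,125,80,60)])
b=np.hstack([crop(T['p'],275,145,140,105),crop(S['p'],270,170,140,105)])
cv2.imwrite("pics/crops.png",np.clip(np.vstack([a,b])*1.5,0,255).astype(np.uint8))
for n,D in(("top",T),("scene",S)):
    P=cloud(n,D['d']);hsv=cv2.cvtColor(D['p'],cv2.COLOR_RGB2HSV)
    # table
    print(n,"table z",np.median(P[...,2][(abs(P[...,2])<.02)&(D['d']>0)]))
    # bath: z .095-.105 in region
    m=(P[...,2]>.080)&(P[...,2]<.112)&(P[...,0]>.38)&(P[...,0]<.62)&(P[...,1]>-.36)&(P[...,1]<-.05)&(D['d']>0)
    print("bath pts",m.sum(),P[m].mean(0),cv2.minAreaRect(P[m][:,:2].astype(np.float32)))
    m=(hsv[...,0]>100)&(hsv[...,0]<130)&(hsv[...,1]>120)&(P[...,0]>.35)&(P[...,0]<.65)&(P[...,1]>.15)&(P[...,1]<.4)&(P[...,2]>.04)
    print("blue",m.sum(),P[m].mean(0),P[m].min(0),P[m].max(0)) if m.sum() else 0
    m=(P[...,2]>.003)&(P[...,0]>.4)&(P[...,0]<.58)&(P[...,1]>.13)&(P[...,1]<.30)&(D['d']>0)
    q=P[m]; print("stand",m.sum(),q.mean(0),q.min(0),q.max(0),cv2.minAreaRect(q[:,:2].astype(np.float32)))
E
```

```text
top table z 0.0018117628472174019
bath pts 2249 [ 0.54597718 -0.17483643  0.08924042] ((0.5579553842544556, -0.1817241907119751), (0.14371831715106964, 0.2040991187095642), 11.724884986877441)
blue 153 [0.5512175  0.26857743 0.11613152] [0.41521546 0.22654821 0.04401932] [0.59010085 0.39994014 0.13957603]
stand 2358 [0.48408476 0.22122068 0.01755805] [0.40000672 0.13024362 0.00300114] [0.57999836 0.29936418 0.13957603] ((0.4901614189147949, 0.21478253602981567), (0.16831716895103455, 0.1798267364501953), 89.65367889404297)
scene table z -0.0008310041644893906
bath pts 2161 [ 0.536771   -0.18637437  0.0873762 ] ((0.5535041689872742, -0.18252384662628174), (0.14549167454242706, 0.20419102907180786), 11.306947708129883)
blue 88 [0.53844685 0.27254421 0.10856597] [0.41074341 0.22579722 0.04253247] [0.57974585 0.3993702  0.13490428]
stand 900 [0.47413505 0.22778506 0.02755392] [0.40006165 0.15295735 0.00301306] [0.57995493 0.2962799  0.13490428] ((0.49139997363090515, 0.22310501337051392), (0.1829943209886551, 0.13718187808990479), 3.090500593185425)
```

View pics/crops.png

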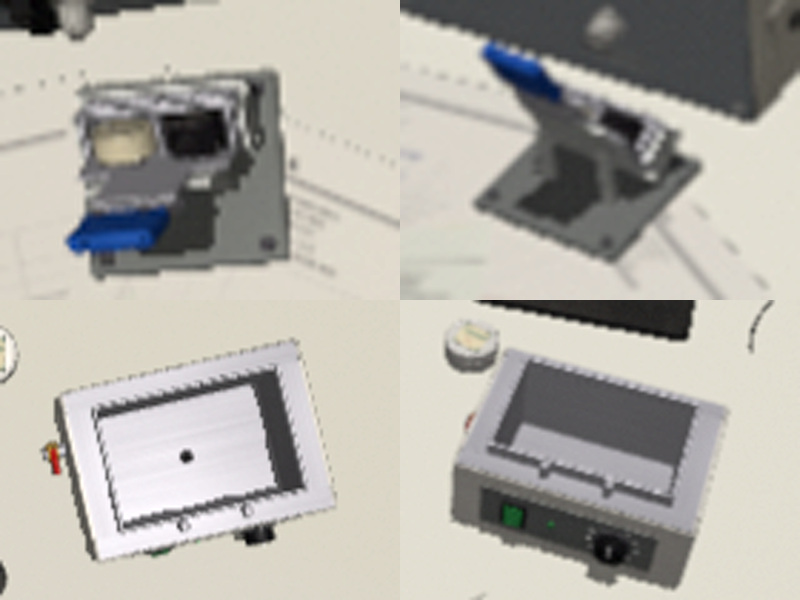

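Crops: grip is blue at upper left, leaning towards the robot, both specimens in the pocket; lugs at front rim visible (top ≈(338.7,223.4),(361.1,218.5); scene ≈(321.1,229.5),(343.2,235.8)). Now finer numbers.

```bash
python3 - <<'E'
from h import *
import plant
print("off",getattr(plant,"grasp_offset",None),[x for x in dir(plant) if x[0]!='_'])
T=np.load("pics/top0.npz");S=np.load("pics/scene0.npz")
A=0
for n,D in(("top",T),("scene",S)):
    P=cloud(n,D['d']);hsv=cv2.cvtColor(D['p'],cv2.COLOR_RGB2HSV)
    m=(hsv[...,0]>100)&(hsv[...,0]<130)&(hsv[...,1]>110)&(P[...,0]>.38)&(P[...,0]<.52)&(P[...,1]>.15)&(P[...,1]<.33)
    m=cv2.connectedComponentsWithStats(m.astype(np.uint8));k=1+np.argmax(m[2][1:,4]);mk=(m[1]==k)
    q=P[mk];c=q.mean(0);u,s,vt=np.linalg.svd(q-c,full_matrices=False)
    print(n,"grip px",m[3][k],m[2][k],"\nmean",c,"min",q.min(0),"max",q.max(0),"\naxes",vt,s/np.sqrt(len(q)))
    r=cv2.minAreaRect(np.argwhere(mk)[:,::-1].astype(np.float32));print(r)
    # base of stand: low pts 5..13mm
    f=(P[...,2]>.004)&(P[...,0]>.36)&(P[...,0]<.62)&(P[...,1]>.12)&(P[...,1]<.32)
    f=cv2.connectedComponentsWithStats(f.astype(np.uint8));l=[i for i in range(1,f[0]) if f[2][i,4]>200];print([(f[2][i],P[f[1]==i].min(0).round(3),P[f[1]==i].max(0).round(3)) for i in l])
    # bath deck/rim edges
    m=(P[...,2]>.078)&(P[...,2]<.095)&(abs(P[...,0]-.555)<.12)&(abs(P[...,1]+.182)<.13)
    print("deck z",np.median(P[...,2][m]),cv2.minAreaRect(P[m][:,:2].astype(np.float32)))
    m2=(P[...,2]<.03)&(abs(P[...,0]-.555)<.045)&(abs(P[...,1]+.182)<.06);print("floor z",np.median(P[...,2][m2]))
lt=[(338.7,223.4),(361.1,218.5)];ls=[(321.1,229.5),(343.2,235.8)]
for (a,b) in zip(lt,ls): print("lug",ray("top",*a,.102),ray("scene",*b,.102))
for D,n,l in((T,"top",lt),(S,"scene",ls)):
    print(n,"lugs");x=int(l[0][0])
E
```

```text
off 0.0188 ['PlanningError', 'capture', 'finish_job', 'get_calibration', 'grasp_offset', 'sense']
top grip px [198.49197861 234.62032086] [190 226  18  18 187] 
mean [0.47545607 0.1789948  0.01477854] min [0.45419103 0.15801199 0.00653228] max [0.49732191 0.20058482 0.02303127] 
axes [[-0.84448596 -0.53554476  0.00593927]
 [ 0.52380866 -0.82819004 -0.19931317]
 [ 0.11165997 -0.16520613  0.97991785]] [0.01054253 0.0096114  0.00190573]
((198.46153259277344, 234.6923065185547), (14.42220401763916, 13.312804222106934), 56.30992889404297)
[(array([147, 177,  49,  24, 885], dtype=int32), array([0.565, 0.189, 0.004]), array([0.62 , 0.313, 0.14 ])), (array([ 153,  225,   58,   50, 1140], dtype=int32), array([0.376, 0.151, 0.004]), array([0.5  , 0.294, 0.037]))]
deck z 0.08728455976144067 ((0.5582375526428223, -0.181732639670372), (0.1442674994468689, 0.2042304128408432), 11.724884986877441)
floor z 0.013275894530556887
scene grip px [204.08396947 198.59541985] [198 193  13  12 131] 
mean [0.47059474 0.17806232 0.01152552] min [0.45017853 0.15523343 0.00578606] max [0.49198291 0.19972342 0.01656235] 
axes [[-0.77496045 -0.63120272 -0.03192841]
 [-0.62359985  0.75545807  0.20101327]
 [ 0.10275955 -0.17568789  0.97906805]] [0.01113513 0.00939325 0.00176868]
((204.0675811767578, 198.59458923339844), (12.165525436401367, 10.685934066772461), 9.462322235107422)
[(array([196, 134,  37,  44, 624], dtype=int32), array([0.561, 0.194, 0.004]), array([0.62 , 0.299, 0.135])), (array([160, 185,  53,  27, 763], dtype=int32), array([0.375, 0.153, 0.004]), array([0.497, 0.289, 0.032]))]
deck z 0.08477731814887074 ((0.5537134408950806, -0.1823316514492035), (0.14723515510559082, 0.20348064601421356), 11.985873222351074)
floor z 0.01084359858460554
lug [ 0.49527568 -0.16622763  0.102     ] [ 0.48563563 -0.17188767  0.102     ]
lug [ 0.50552483 -0.21816942  0.102     ] [ 0.496891   -0.22237028  0.102     ]
top lugs
scene lugs
```

```bash
python3 - <<'E'
from h import *
T=np.load("pics/top0.npz");S=np.load("pics/scene0.npz")
R=cv2.Rodrigues
for n,D in(("top",T),("scene",S)):
    P=cloud(n,D['d']);hsv=cv2.cvtColor(D['p'],cv2.COLOR_RGB2HSV)
    m=(hsv[...,0]>100)&(hsv[...,0]<130)&(hsv[...,1]>110)&(P[...,0]>.5)&(P[...,0]<.66)&(P[...,1]>.15)&(P[...,1]<.33)&(P[...,2]>.08)
    m=cv2.connectedComponentsWithStats(m.astype(np.uint8));k=1+np.argmax(m[2][1:,4]);mk=(m[1]==k)
    q=P[mk];c=q.mean(0);u,s,vt=np.linalg.svd(q-c,full_matrices=False)
    print(n,"grip px",m[3][k],m[2][k],"\nmean",c,"min",q.min(0),"max",q.max(0),"\naxes\n",vt.round(3),s/np.sqrt(len(q)))
    mi=cv2.erode(mk.astype(np.uint8),np.ones((3,3)))>0
    print("inner",mi.sum(),np.c_[P[mi]][::4].round(3).tolist())
    f=(P[...,2]>.0045)&(P[...,2]<.013)&(P[...,0]>.54)&(P[...,0]<.72)&(P[...,1]>.15)&(P[...,1]<.32)
    q=P[f];print("base",f.sum(),q.min(0),q.max(0),cv2.minAreaRect(q[:,:2].astype(np.float32)))
    f=(P[...,2]>.0045)&(P[...,2]<.1)&(P[...,0]>.54)&(P[...,0]<.72)&(P[...,1]>.15)&(P[...,1]<.32)
    h=hsv[f];V=hsv[...,2]
    # cream disc & black disc
E
```

```text
top grip px [158.80314961 190.62204724] [149 186  20   9 127] 
mean [0.57777076 0.24266116 0.12972048] min [0.56944832 0.22654821 0.1099137 ] max [0.59010085 0.26371439 0.13957603] 
axes
 [[ 0.246 -0.889 -0.386]
 [ 0.498  0.458 -0.737]
 [-0.832  0.012 -0.555]] [0.01161862 0.00854721 0.00253751]
inner 71 [[0.585, 0.24, 0.121], [0.584, 0.231, 0.122], [0.582, 0.253, 0.126], [0.581, 0.242, 0.132], [0.581, 0.233, 0.131], [0.579, 0.253, 0.131], [0.579, 0.244, 0.133], [0.579, 0.234, 0.134], [0.579, 0.228, 0.124], [0.576, 0.245, 0.137], [0.576, 0.236, 0.137], [0.576, 0.228, 0.132], [0.574, 0.252, 0.134], [0.574, 0.242, 0.137], [0.574, 0.234, 0.135], [0.572, 0.258, 0.138], [0.572, 0.25, 0.134], [0.572, 0.241, 0.134]]
base 847 [0.54031853 0.15056025 0.00450549] [0.71969578 0.31817541 0.0129902 ] ((0.626980185508728, 0.2365339696407318), (0.1794968843460083, 0.1663704216480255), 2.549994707107544)
scene grip px [204.01388889 139.15277778] [197 134  15  11  72] 
mean [0.56984945 0.24076003 0.12434048] min [0.56335039 0.22579722 0.10647316] max [0.58178954 0.26476288 0.13490428] 
axes
 [[-0.213  0.872  0.44 ]
 [ 0.221  0.482 -0.848]
 [-0.952 -0.084 -0.295]] [0.01193254 0.00753324 0.00231391]
inner 24 [[0.566, 0.254, 0.132], [0.565, 0.246, 0.13], [0.571, 0.237, 0.129], [0.565, 0.232, 0.132], [0.568, 0.231, 0.127], [0.569, 0.229, 0.124]]
base 465 [0.55101171 0.19222473 0.00450562] [0.71239053 0.31602402 0.01299549] ((0.6316338777542114, 0.24355092644691467), (0.15046902000904083, 0.1252976357936859), 8.460233688354492)
```

```bash
cat >> h.py <<'E'
from scipy.spatial.transform import Rotation as Rt
def gripR(yaw,lean):
    # lean: deg, positive = top towards local +x ; tool x=-gz, y=gx, z=-gy
    R=(Rt.from_euler('z',yaw,degrees=True)*Rt.from_euler('y',lean,degrees=True)).as_matrix()
    return np.c_[-R[:,2],R[:,0],-R[:,1]]
def to(R,p=None,g=None,off=0):
    """increments from now: rotvec tool deg (rotate in place), then translation in the NEW tool axes to p (or grasp point g, backed off)"""
    s=sense();R0=np.array(s['eef_rot'])
    rv=Rt.from_matrix(R0.T@R).as_rotvec(degrees=True)
    if g is not None: p=np.array(g)+R[:,0]*(0.0188-off)
    d=np.array(p)-s['ee_pos']
    print("t",round(s['time'],2),"pos",np.round(s['ee_pos'],4),"F",np.round(s['force'],1),"w",round(s['width'],4),"q",np.round(s['qpos'],0))
    print(" rot(tool)",rv.round(2)," trans now-axes",(R0.T@d).round(4)," new-axes",(R.T@d).round(4)," world",d.round(4))
E
python3 - <<'E'
from h import *
c=[ray("top",*p,.008)[:2] for p in((190,159),(192.6,196.6),(154,199.4))];print(np.round(c,4))
a,b,e=c;print("sizes",np.linalg.norm(a-b),np.linalg.norm(b-e),"yaw",np.degrees(np.arctan2(*(a-b)[::-1])),np.degrees(np.arctan2(-(e-b)[0],(e-b)[1])))
to(gripR(4.5,-28),g=[.577,.245,.126],off=.08)
E
```

```text
[[0.6704 0.2003]
 [0.5731 0.1946]
 [0.5681 0.2942]]
sizes 0.09744339390870614 0.09976293744012354 yaw 3.3562217554172005 2.889295227781165
t 0.1 pos [0.2988 0.6049 0.2049] F [ 0.6 -0.   0.8] w 0.0938 q [-72.  24.   4.  92.  -2.  64.  -4.]
 rot(tool) [ 58.   -14.42  25.5 ]  trans now-axes [ 0.0251 -0.2141  0.3841]  new-axes [0.1254 0.1829 0.3806]  world [ 0.2496 -0.3621 -0.0248]
```

Request:
send_rows(increments=[[-0.01,0,0,7.5,0,0],[-0.01,0,0,7.5,0,0],[-0.01,0,0,7.5,0,0],[-0.01,0,0,7.5,0,0],[-0.01,0,0,7.5,0,0],[-0.01,0,0,7.5,0,0],[-0.01,0,0,7.5,0,0],[-0.01,0,0,7.5,0,0],[0,0,0.03,0,0,7],[0,0,0.03,0,0,7],[0,0,0.03,0,0,7],[0,0,0.03,0,0,7]], hand=0.045, newtons=40)

```text
time: 1.3
ee_pos: [0.3044, 0.4826, 0.2838]
eef_rot: [[0.479, 0.877, 0.018], [0.006, 0.017, -1.0], [-0.878, 0.479, 0.004]]
force: [0.7, -0.1, -0.7]
width: 0.0446
```

```bash
python3 - <<'E'
from h import *
to(gripR(3.5,-28),g=[.577,.245,.126],off=.07)
E
```

```text
t 1.3 pos [0.3044 0.4826 0.2838] F [ 0.7 -0.1 -0.7] w 0.0446 q [-101.    6.   20.  113.   31.   60.  -95.]
 rot(tool) [-2.08  1.35 -0.65]  trans now-axes [0.2167 0.16   0.2432]  new-axes [0.209  0.1534 0.2538]  world [ 0.2486 -0.2391 -0.1126]
```

Request:
send_rows(increments=[[0,0,0,-2.1,1.35,-0.65],[0.021,0.0153,0.0254,0,0,0],[0.021,0.0153,0.0254,0,0,0],[0.021,0.0153,0.0254,0,0,0],[0.021,0.0153,0.0254,0,0,0],[0.021,0.0153,0.0254,0,0,0],[0.021,0.0153,0.0254,0,0,0],[0.021,0.0153,0.0254,0,0,0],[0.021,0.0153,0.0254,0,0,0],[0.021,0.0153,0.0254,0,0,0],[0.021,0.0153,0.0254,0,0,0],[0,0,0,0,0,0]])

```text
time: 2.5
ee_pos: [0.5581, 0.2336, 0.1648]
eef_rot: [[0.472, 0.879, 0.074], [0.035, 0.065, -0.997], [-0.881, 0.473, -0.0]]
force: [-1.4, -1.0, 0.1]
width: 0.0451
```

```bash
python3 - <<'E'
from h import *
to(gripR(3.5,-28),g=[.577,.245,.126],off=.0)
T,S=capture("top"),capture("scene")
np.savez("pics/pre.npz",t=T[0],td=T[1],s=S[0],sd=S[1])
def crop(p,x,y,w,h): return cv2.resize(p[y:y+h,x:x+w,::-1],(400,300),interpolation=cv2.INTER_CUBIC)
cv2.imwrite("pics/pre.png",np.clip(np.hstack([crop(T[0],115,130,120,90),crop(S[0],150,80,120,90)])*1.5,0,255).astype(np.uint8))
E
```

```text
t 2.5 pos [0.5581 0.2336 0.1648] F [-1.4 -1.   0.1] w 0.0451 q [-70.  10.  36. 127.  23.  22. -51.]
 rot(tool) [ 0.63 -0.36 -0.22]  trans now-axes [ 0.0622 -0.0011 -0.0098]  new-axes [ 0.0622 -0.001  -0.0102]  world [ 0.0277  0.0119 -0.0554]
```

View pics/pre.png

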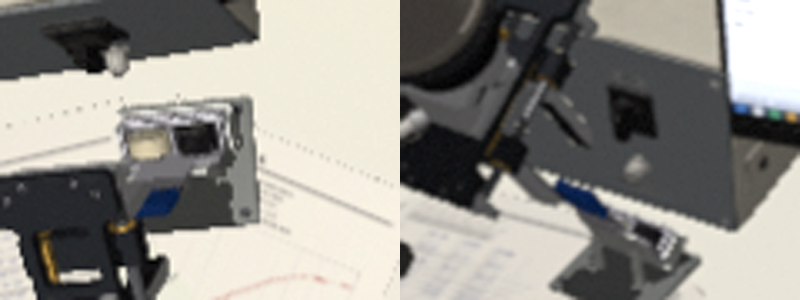

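Fingers straddle the blue grip's line; correct sideways, then advance.

Request:
send_rows(increments=[[0,-0.001,-0.01,0.6,-0.3,-0.2],[0.004,0,0,0,0,0],[0.012,0,0,0,0,0],[0.012,0,0,0,0,0],[0.012,0,0,0,0,0],[0.012,0,0,0,0,0],[0.01,0,0,0,0,0],[0,0,0,0,0,0]])

```text
time: 3.4
ee_pos: [0.5823, 0.2583, 0.1069]
eef_rot: [[0.468, 0.881, 0.075], [0.04, 0.064, -0.997], [-0.883, 0.469, -0.005]]
force: [-0.6, -0.1, 0.3]
width: 0.0453
```

```bash
python3 - <<'E'
from h import *
to(gripR(3.5,-28),g=[.577,.245,.126],off=.0)
E
```

```text
t 3.4 pos [0.5823 0.2583 0.1069] F [-0.6 -0.1  0.3] w 0.0453 q [-65.  19.  32. 125.  18.  14. -49.]
 rot(tool) [ 0.58 -0.63  0.01]  trans now-axes [-0.0011  0.0034  0.013 ]  new-axes [-0.001   0.0036  0.013 ]  world [ 0.0035 -0.0128  0.0025]
```

Request:
send_rows(increments=[[0,0.0034,0.013,0.5,-0.6,0],[0,0,0,0,0,0],[0,0,0,0,0,0]])

```text
time: 3.7
ee_pos: [0.5869, 0.2434, 0.1086]
eef_rot: [[0.468, 0.881, 0.06], [0.027, 0.053, -0.998], [-0.883, 0.469, 0.001]]
force: [-0.6, -0.0, -0.8]
width: 0.0453
```

```bash
python3 - <<'E'
from h import *
to(gripR(3.5,-28),g=[.577,.245,.126],off=.0)
E
```

```text
t 3.7 pos [0.5869 0.2434 0.1086] F [-0.6 -0.  -0.8] w 0.0453 q [-64.  19.  32. 125.  18.  15. -49.]
 rot(tool) [-0.03  0.1   0.02]  trans now-axes [-0.0011 -0.0005 -0.0022]  new-axes [-0.0011 -0.0005 -0.0022]  world [-0.0011  0.0022  0.0008]
```

Request:
send_rows(increments=[[0,0,-0.002,0,0,0],[0,0,0,0,0,0],[0,0,0,0,0,0],[0,0,0,0,0,0],[0,0,0,0,0,0],[0,0,0,0,0,0]], hand=0.0, newtons=45)

```text
time: 4.3
ee_pos: [0.5864, 0.2464, 0.1097]
eef_rot: [[0.469, 0.881, 0.061], [0.029, 0.053, -0.998], [-0.883, 0.47, -0.0]]
force: [-0.1, -0.3, -0.6]
width: 0.0098
```

```bash
python3 - <<'E'
from h import *
to(gripR(3.5,-28),g=[.577,.245,.126],off=.0)
E
```

```text
t 4.3 pos [0.5864 0.2464 0.1097] F [-0.1 -0.3 -0.6] w 0.0098 q [-64.  19.  32. 125.  18.  15. -49.]
 rot(tool) [-0.03 -0.01 -0.02]  trans now-axes [-0.0001 -0.0007  0.0008]  new-axes [-0.0001 -0.0007  0.0008]  world [-0.0006 -0.0008 -0.0003]
```

Request:
send_rows(increments=[[-0.006,0,0,0,0,0],[-0.008,0,0,0,0,0],[-0.008,0,0,0,0,0],[-0.008,0,0,0,0,0],[-0.008,0,0,0,0,0]])

```text
time: 4.8
ee_pos: [0.5672, 0.2445, 0.1452]
eef_rot: [[0.468, 0.882, 0.06], [0.027, 0.053, -0.998], [-0.883, 0.469, 0.001]]
force: [0.4, 0.3, -1.9]
width: 0.0095
```

```bash
python3 - <<'E'
from h import *
to(gripR(3.5,-28),g=[.577,.245,.126],off=.05)
E
```

```text
t 4.8 pos [0.5672 0.2445 0.1452] F [ 0.4  0.3 -1.9] w 0.0095 q [-69.  14.  35. 126.  21.  20. -51.]
 rot(tool) [-0.04  0.07  0.03]  trans now-axes [-0.0096 -0.0004  0.0001]  new-axes [-0.0096 -0.0004  0.0001]  world [-0.0048 -0.0004  0.0083]
```

Request:
send_rows(increments=[[-0.004,0,0,0,0,2.5],[-0.004,0.0002,0,0,0,2.5],[-0.004,0.0003,0,0,0,2.5],[-0.004,0.0005,0,0,0,2.5],[-0.004,0.0007,0,0,0,2.5],[-0.004,0.0008,0,0,0,2.5],[0,0,0,0,0,0]])

```text
time: 5.5
ee_pos: [0.5568, 0.2434, 0.1679]
eef_rot: [[0.658, 0.751, 0.056], [0.04, 0.04, -0.998], [-0.752, 0.659, -0.004]]
force: [-0.7, -0.5, -1.6]
width: 0.0094
```

```bash
python3 - <<'E'
from h import *
to(gripR(3.5,-48),g=[.577,.245,.126],off=.05)
E
```

```text
t 5.5 pos [0.5568 0.2434 0.1679] F [-0.7 -0.5 -1.6] w 0.0094 q [-101.   17.   65.  136.   73.    9. -108.]
 rot(tool) [-0.36  0.01  6.76]  trans now-axes [ 0.0139 -0.0161 -0.0002]  new-axes [ 0.012  -0.0176 -0.0003]  world [-0.0029  0.0001 -0.0211]
```

Request:
send_rows(increments=[[-0.006,0.0014,0,0,0,0],[-0.006,0.0014,0,0,0,0],[-0.006,0.0014,0,0,0,0],[-0.006,0.0014,0,0,0,0]])

```text
time: 5.9
ee_pos: [0.5437, 0.2425, 0.1897]
eef_rot: [[0.653, 0.755, 0.058], [0.039, 0.042, -0.998], [-0.756, 0.654, -0.002]]
force: [0.6, 0.5, -1.4]
width: 0.0101
```

```bash
python3 - <<'E'
from h import *
to(gripR(3.5,-41),g=[.577,.245,.126],off=.05);print(sense()['qpos'])
E
```

```text
t 5.9 pos [0.5437 0.2425 0.1897] F [ 0.6  0.5 -1.4] w 0.0101 q [-104.    8.   64.  136.   68.   19. -101.]
 rot(tool) [-0.22  0.03  0.14]  trans now-axes [ 0.0388 -0.0165 -0.0004]  new-axes [ 0.0388 -0.0166 -0.0005]  world [ 0.0129  0.0013 -0.0402]
[-104.2661113     7.76736525   63.71600613  135.92527311   67.50146299
   19.07312913 -100.60706133]
```

Request:
send_rows(increments=[[-0.008,0.0065,0,0,0,0],[-0.011,0.0098,0,0,0,0],[-0.011,0.0098,0,0,0,0],[-0.011,0.0098,0,0,0,-3],[-0.011,0.009,0,0,0,-3],[-0.011,0.009,0,0,0,-3],[-0.011,0.008,0,0,0,-3],[0,0,0,0,0,-3],[0,0,0,0,0,-3],[0,0,0,0,0,-3],[0,0,0,0,0,0]])

```text
time: 7.0
ee_pos: [0.5316, 0.2466, 0.2847]
eef_rot: [[0.273, 0.958, 0.09], [0.052, 0.078, -0.996], [-0.961, 0.276, -0.028]]
force: [0.6, -0.2, -2.2]
width: 0.0098
```

```bash
python3 - <<'E'
from h import *
to(gripR(11.6,-20),g=[.577,.245,.126],off=.05);print(sense()['qpos'])
T,S=capture("top"),capture("scene")
np.savez("pics/lift.npz",t=T[0],td=T[1],s=S[0],sd=S[1])
def crop(p,x,y,w,h): return cv2.resize(p[y:y+h,x:x+w,::-1],(400,300),interpolation=cv2.INTER_CUBIC)
cv2.imwrite("pics/lift.png",np.clip(np.hstack([crop(T[0],115,110,160,120),crop(S[0],130,50,160,120)])*1.5,0,255).astype(np.uint8))
E
```

```text
t 7.0 pos [0.5316 0.2466 0.2847] F [ 0.6 -0.2 -2.2] w 0.0098 q [-129.  -23.   79.  113.   37.   63.  -59.]
 rot(tool) [-6.63  0.45  3.86]  trans now-axes [ 0.1336 -0.0026  0.0105]  new-axes [ 0.133  -0.0128  0.0107]  world [ 0.0349 -0.0037 -0.1294]
[-128.62927891  -23.24940167   78.56733881  113.30393867   37.20819435
   62.66539769  -58.54144224]
```

View pics/lift.png

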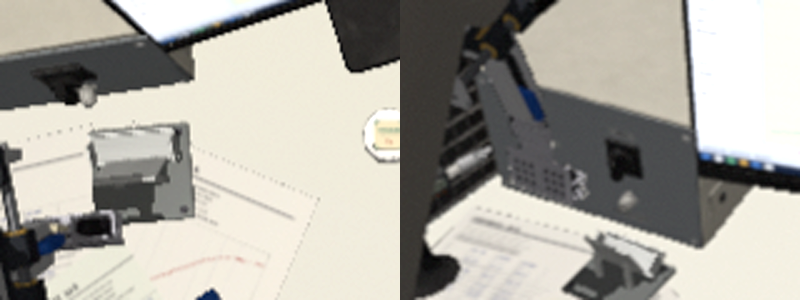

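Request:
send_rows(increments=[[0,0,0.01,0,0,0],[0,0,0.015,0,0,0],[0,0,0.015,0,0,0],[0,0,0.01,0,0,0]])

```text
time: 7.5
ee_pos: [0.5305, 0.1993, 0.2836]
eef_rot: [[0.278, 0.955, 0.104], [0.047, 0.094, -0.994], [-0.959, 0.281, -0.019]]
force: [-0.1, 0.5, -1.1]
width: 0.01
```

```bash
python3 - <<'E'
from h import *
to(gripR(3.5,-20),g=[.577,.245,.126],off=.05);print(sense()['qpos'])
E
```

```text
t 7.5 pos [0.5305 0.1993 0.2836] F [-0.1  0.5 -1.1] w 0.01 q [-119.  -24.   73.  116.   37.   62.  -54.]
 rot(tool) [ 2.   -1.78  3.68]  trans now-axes [ 0.1352  0.0024 -0.0387]  new-axes [ 0.1337 -0.0077 -0.0428]  world [ 0.0359  0.0451 -0.1283]
[-119.18436656  -24.08851094   72.76964988  115.76474913   37.18728585
   62.2984391   -54.4782982 ]
```

Request:
send_rows(increments=[[0,0,0.015,0,-0.5,1],[0,0,0.025,-0.5,-0.5,1],[0,0,0.025,-0.5,-0.5,1],[0,0,0.025,-0.5,0,0.6],[0,0,0.025,-0.5,0,0],[0,0,0.025,-0.5,0,0],[0,0,0.025,-0.5,0,0],[0,0,0.015,-0.5,0,0]])

```text
time: 8.3
ee_pos: [0.5439, 0.0149, 0.2814]
eef_rot: [[0.334, 0.927, 0.17], [0.008, 0.177, -0.984], [-0.943, 0.33, 0.052]]
force: [0.8, -0.6, -1.8]
width: 0.01
```

```bash
python3 - <<'E'
from h import *
to(gripR(11.6,-20),g=[.46,-.192,.25],off=.0);print(sense()['qpos'])
E
```

```text
t 8.3 pos [0.5439 0.0149 0.2814] F [ 0.8 -0.6 -1.8] w 0.01 q [-91. -27.  63. 121.  38.  59. -33.]
 rot(tool) [-0.7   3.42  0.77]  trans now-axes [ 0.0188 -0.1246  0.1866]  new-axes [ 0.0059 -0.1271  0.1858]  world [-0.0776 -0.2056 -0.0491]
[-90.80303156 -26.94340121  62.97797527 120.80852938  38.36300126
  58.61180649 -33.18697821]
```

```bash
python3 - <<'E'
from h import *
to(gripR(11.6,-20),g=[.51,-.192,.245],off=.0)
E
```

```text
t 8.3 pos [0.5439 0.0149 0.2814] F [ 0.8 -0.6 -1.8] w 0.01 q [-91. -27.  63. 121.  38.  59. -33.]
 rot(tool) [-0.7   3.42  0.77]  trans now-axes [ 0.0402 -0.0799  0.1948]  new-axes [ 0.0274 -0.0828  0.1959]  world [-0.0276 -0.2056 -0.0541]
```

Request:
send_rows(increments=[[0,0,0.01,-0.3,1.7,0.4],[0,-0.006,0.015,-0.4,1.7,0.4],[0.002,-0.008,0.02,0,0,0],[0.003,-0.009,0.02,0,0,0],[0.003,-0.009,0.02,0,0,0],[0.003,-0.009,0.02,0,0,0],[0.003,-0.009,0.02,0,0,0],[0.003,-0.009,0.02,0,0,0],[0.003,-0.009,0.015,0,0,0],[0.003,-0.006,0.008,0,0,0],[0,0,0,0,0,0]])

```text
time: 9.4
ee_pos: [0.5066, -0.1708, 0.2292]
eef_rot: [[0.322, 0.924, 0.208], [0.045, 0.204, -0.978], [-0.946, 0.324, 0.024]]
force: [0.7, 0.0, -2.5]
width: 0.0099
```

```bash
python3 - <<'E'
from h import *
to(gripR(11.6,-20),g=[.51,-.192,.245],off=.0);print(sense()['qpos'])
E
```

```text
t 9.4 pos [ 0.5066 -0.1708  0.2292] F [ 0.7  0.  -2.5] w 0.0099 q [-71. -28.  72. 124.  30.  49.  -1.]
 rot(tool) [0.84 1.15 1.06]  trans now-axes [0.004  0.0043 0.0214]  new-axes [0.0036 0.0046 0.0214]  world [ 0.0097 -0.0199 -0.0018]
[-70.60510768 -27.56908719  71.9948117  123.84965837  30.12766471
  49.05351095  -0.88530516]
```

Request:
send_rows(increments=[[0.002,0.005,0.007,0.8,1.1,1],[0.002,0.004,0.007,0,0,0],[0,0.003,0.007,0,0,0],[0,0,0,0,0,0],[0,0,0,0,0,0]])

```text
time: 9.9
ee_pos: [0.5242, -0.1866, 0.2303]
eef_rot: [[0.333, 0.92, 0.205], [0.065, 0.195, -0.979], [-0.941, 0.34, 0.005]]
force: [0.8, 0.3, -0.8]
width: 0.0096
```

```bash
python3 - <<'E'
from h import *
to(gripR(11.6,-20),g=[.51,-.192,.245],off=.0);print(sense()['qpos'])
T,S=capture("top"),capture("scene")
np.savez("pics/ov.npz",t=T[0],td=T[1],s=S[0],sd=S[1])
def crop(p,x,y,w,h): return cv2.resize(p[y:y+h,x:x+w,::-1],(400,400*h//w),interpolation=cv2.INTER_CUBIC)
cv2.imwrite("pics/ov.png",np.clip(np.hstack([crop(T[0],290,130,120,120),crop(S[0],270,130,120,120)])*1.5,0,255).astype(np.uint8))
E
```

```text
t 9.9 pos [ 0.5242 -0.1866  0.2303] F [ 0.8  0.3 -0.8] w 0.0096 q [-73. -28.  77. 122.  29.  48.   2.]
 rot(tool) [0.33 0.21 0.15]  trans now-axes [-0.0001 -0.0091  0.0023]  new-axes [-0.0001 -0.0091  0.0024]  world [-0.0079 -0.0041 -0.003 ]
[-73.25450327 -27.79062321  76.95470546 121.5535595   28.76278357
  48.23796258   2.42111838]
```

View pics/ov.png

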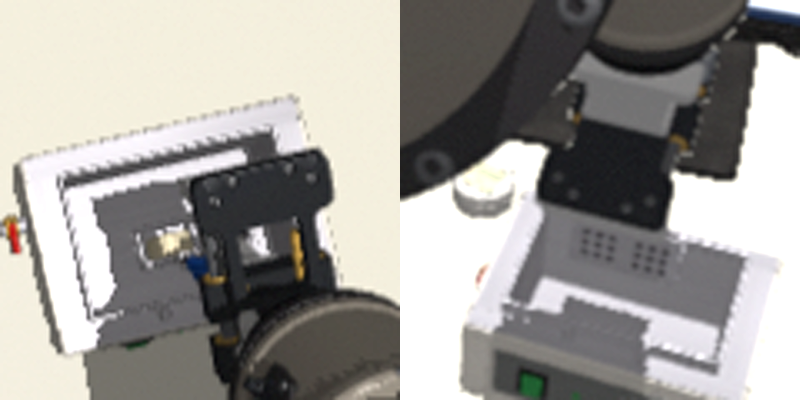

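```bash
python3 - <<'E'
from h import *
O=np.load("pics/ov.npz")
P=cloud("scene",O['sd'])
c,s=np.cos(np.radians(11.6)),np.sin(np.radians(11.6))
Rb=np.array([[c,-s],[s,c]])
def bf(q,o): return np.c_[(q[:,:2]-o)@Rb,q[:,2]]
st=np.array([.505,-.192])
for v in range(192,222,3):
    q=bf(P[v,316:358:4].astype(float),st)*1000
    print(v,*[f"({a:.0f},{b:.0f},{z:.0f})" for a,b,z in q])
# wall rim/deck geometry fits in both views from first pictures, in bath frame about st
for n,f in(("top","top0"),("scene","scene0")):
    D=np.load(f"pics/{f}.npz");P=cloud(n,D['d'])
    q=bf(P.reshape(-1,3),st)*1000
    m=(abs(q[:,1])<95)&(abs(q[:,2]-92)<14);q=q[m]
    print(n,"rim front pts x (z>94,|x|<15)",np.median(q[(q[:,2]>95)&(abs(q[:,0])<15)],0),(q[:,2]>95).sum())
    for lo,hi in((-95,-55),(-15,15),(55,95)):
        k=q[(q[:,1]>lo)&(q[:,1]<hi)];k1=k[k[:,0]<20];print("  y",lo,"front x range",np.percentile(k1[:,0],[1,99]).round(1),"back",np.percentile(k[k[:,0]>70][:,0],[1,99]).round(1))
E
```

```text
192 (-105,24,317) (-111,16,325) (-111,9,328) (-111,2,331) (-109,-4,332) (-107,-10,331) (-106,-16,333) (-104,-23,334) (-102,-29,334) (224,-4,-0) (229,-15,-0)
195 (99,70,85) (-92,19,297) (-93,12,301) (-105,3,317) (-110,-5,325) (-112,-12,330) (-110,-18,330) (-109,-24,332) (-108,-31,334) (215,-7,-2) (218,-18,-1)
198 (101,70,72) (100,59,77) (25,34,164) (25,26,167) (-90,-2,297) (-93,-10,302) (-105,-18,318) (-109,-25,326) (-109,-32,327) (201,-10,0) (210,-20,-5)
201 (99,69,63) (99,58,66) (24,33,155) (23,24,160) (26,16,160) (24,7,166) (25,-2,168) (24,-11,173) (-104,-32,315) (42,-26,160) (52,-34,153)
204 (101,68,49) (101,58,53) (24,32,145) (24,23,149) (25,15,152) (25,6,155) (24,-3,159) (25,-12,162) (26,-20,165) (25,-29,170) (99,-32,92)
207 (100,67,38) (99,56,44) (24,31,135) (24,22,139) (25,14,141) (25,5,145) (26,-4,148) (25,-13,153) (24,-22,157) (26,-30,159) (100,-33,80)
210 (100,66,26) (101,56,30) (100,45,36) (101,35,40) (25,12,132) (25,3,135) (25,-5,139) (25,-14,143) (25,-23,147) (24,-32,151) (99,-35,71)
213 (101,65,14) (101,55,18) (102,44,22) (100,33,29) (100,23,33) (101,13,36) (101,3,41) (24,-16,134) (26,-24,136) (24,-33,142) (100,-37,58)
216 (95,63,9) (99,53,9) (100,43,12) (100,32,16) (101,22,20) (101,11,25) (101,1,30) (101,-9,34) (101,-19,39) (24,-35,132) (101,-39,47)
219 (85,60,10) (87,50,12) (92,40,10) (95,30,10) (100,20,10) (100,10,14) (100,-0,19) (102,-10,21) (102,-20,25) (100,-31,32) (100,-40,36)
top rim front pts x (z>94,|x|<15) [  2.34700182  -1.30888293 101.15809355] 341
  y -95 front x range [-17.4  19.5] back [ 70.6 125.6]
  y -15 front x range [-17.5   3.8] back [103.8 125.2]
  y 55 front x range [-17.7  19.2] back [ 71.  125.2]
scene rim front pts x (z>94,|x|<15) [-2.0430688  -0.94814304 98.05248096] 329
  y -95 front x range [-22.   19.5] back [ 71.5 120.6]
  y -15 front x range [-21.7   0. ] back [ 98.1 120. ]
  y 55 front x range [-22.6  19.4] back [ 70.4 344.1]
```

Scene-camera plate position (24.7−2.5 = 22.2 mm inside) agrees with kinematics (22.4 mm); plate is upright; station is at about (−1.8, −0.8) mm from my nominal. Lower inside the tank first.

Request:
send_rows(increments=[[0.009,-0.0034,0.002,0.3,0.2,0],[0.012,-0.0043,0,0,0,0],[0.012,-0.0043,0,0,0,0],[0.012,-0.0043,0,0,0,0],[0.012,-0.0043,0,0,0,0],[0,0,0,0,0,0]])

```text
time: 10.6
ee_pos: [0.5036, -0.1765, 0.1836]
eef_rot: [[0.344, 0.918, 0.199], [0.058, 0.191, -0.98], [-0.937, 0.348, 0.013]]
force: [0.5, 0.9, -1.9]
width: 0.0095
```

```bash
cat >> h.py <<'E'
def seat():
    s=sense();R=np.array(s['eef_rot']);tx=R[:,0]
    pin=np.array(s['ee_pos'])+tx*(.0265-.0188)
    a=np.radians(11.6);d=pin-[.505-.0018*np.cos(a)+.0008*np.sin(a),-.192-.0018*np.sin(a)-.0008*np.cos(a),.1085]
    b=np.array([[np.cos(a),np.sin(a),0],[-np.sin(a),np.cos(a),0],[0,0,1]])
    r=b@d*1000
    print("t",round(s['time'],2),"seat rel station mm",r.round(2),"F bath",(b@s['force']).round(2),"w",round(s['width']*1000,1),"q",np.round(s['qpos'],1))
    print("  lean",np.degrees(np.arctan2((b@tx)[0],-tx[2])).round(2),"rot to nominal",Rt.from_matrix(R.T@gripR(11.6,-20)).as_rotvec(degrees=True).round(2))
E
python3 - <<'E'
from h import *
seat()
E
```

```text
t 10.6 seat rel station mm [ 6.24 16.22 67.86] F bath [ 0.68  0.76 -1.87] w 9.5 q [-73.8 -28.3  78.7 127.7  33.3  41.9  -1.9]
  lean 20.39 rot to nominal [ 0.16  0.73 -0.39]
```

Joints 2 and 3 sit at their limits and pull the tool off. I'll rise, and take off the grip's lean (not needed: the wall can straighten the basket with under 1 N).

Request:
send_rows(increments=[[-0.01,0.005,0,0,0,0],[-0.01,0.006,0,0,0,0],[-0.01,0.006,0,0,0,0],[-0.009,0.006,0,0,0,-3],[0,0.003,0,0,0,-4],[0,0,0,0,0,-4]])

```text
time: 11.2
ee_pos: [0.5059, -0.1722, 0.2385]
eef_rot: [[0.165, 0.967, 0.194], [0.015, 0.195, -0.981], [-0.986, 0.165, 0.017]]
force: [-0.5, 0.5, -1.2]
width: 0.0096
```

```bash
python3 - <<'E'
from h import *
seat()
E
```

```text
t 11.2 seat rel station mm [  7.91  19.86 122.36] F bath [-0.35  0.56 -1.23] w 9.6 q [-81.8 -28.3  78.7 117.   31.1  62.1  -4.1]
  lean 9.48 rot to nominal [-0.12  1.06 10.52]
```

Request:
send_rows(increments=[[0,0.005,0,0,0,-3],[0,0.01,0,0,0,-3],[0,0.01,0,0,0,-3.5],[0,0.01,0,0,0,0],[0,0.01,0,0,0,0],[0,0.005,0,0,0,0]])

```text
time: 11.8
ee_pos: [0.5068, -0.1439, 0.2788]
eef_rot: [[0.054, 0.98, 0.193], [-0.032, 0.195, -0.98], [-0.998, 0.046, 0.042]]
force: [0.7, -0.1, -1.8]
width: 0.0094
```

```bash
python3 - <<'E'
from h import *
seat();s=sense();print(s['qpos'],s['ee_pos'],s['eef_rot'])
E
```

```text
t 11.8 seat rel station mm [ 13.63  47.2  162.64] F bath [ 0.62 -0.28 -1.8 ] w 9.4 q [-89.9 -28.4  78.7 110.9  31.5  74.7  -9.3]
  lean 2.64 rot to nominal [ 0.03  2.46 17.35]
[-89.94396182 -28.36162942  78.6964231  110.86382573  31.45357848
  74.66706901  -9.2791176 ] [ 0.5068473  -0.14391596  0.27882671] [[ 0.05358275  0.97971886  0.19307991]
 [-0.03228951  0.19495652 -0.98028024]
 [-0.99804122  0.04629165  0.04208095]]
```

```bash
cat > fit.py <<'E'
from h import *
from scipy.optimize import least_squares
import itertools
D=[([-72.2769,24.4476,4.2302,92.0508,-1.9542,63.6453,-3.845],[.2988,.6048,.2048],[[-.0005,.4429,.8966],[-.0012,.8966,-.4429],[-1,-.0012,.0001]]),
([-104.266,7.767,63.716,135.925,67.501,19.073,-100.607],[.5437,.2425,.1897],[[0.653,0.755,0.058],[0.039,0.042,-0.998],[-0.756,0.654,-0.002]]),
([-128.629,-23.249,78.567,113.304,37.208,62.665,-58.541],[0.5316,0.2466,0.2847],[[0.273,0.958,0.09],[0.052,0.078,-0.996],[-0.961,0.276,-0.028]]),
([-119.184,-24.0885,72.7696,115.7649,37.187,62.298,-54.478],[0.5305,0.1993,0.2836],[[0.278,0.955,0.104],[0.047,0.094,-0.994],[-0.959,0.281,-0.019]]),
([-90.803,-26.943,62.978,120.8085,38.363,58.612,-33.187],[0.5439,0.0149,0.2814],[[0.334,0.927,0.17],[0.008,0.177,-0.984],[-0.943,0.33,0.052]]),
([-70.605,-27.569,71.995,123.8497,30.1277,49.0535,-.8853],[0.5066,-0.1708,0.2292],[[0.322,0.924,0.208],[0.045,0.204,-0.978],[-0.946,0.324,0.024]]),
([-73.2545,-27.7906,76.9547,121.5536,28.7628,48.238,2.421],[0.5242,-0.1866,0.2303],[[0.333,0.92,0.205],[0.065,0.195,-0.979],[-0.941,0.34,0.005]]),
([-89.944,-28.3616,78.6964,110.8638,31.4536,74.667,-9.279],[0.50685,-.14392,.27883],[[.05358,.97972,.19308],[-.03229,.19496,-.98028],[-.99804,.04629,.04208]])]
Q=np.array([d[0] for d in D]);X=np.array([d[1] for d in D]);RR=Rt.from_matrix([d[2] for d in D])
ax='zyzyzyz'
def frames(Q,s,c):
    out=[];R=Rt.identity(len(Q))
    for i in range(7):
        R=R*Rt.from_euler(ax[i],(s[i]*Q[:,i]+c[i]),degrees=True);out.append(R)
    return out
B=np.array([[0,0,1.],[0,1,0],[1,0,0]]);B[:,1]*=-1 # columns tool x,y,z in last frame: tool x = last z
B=np.c_[[0,0,1],[0,1,0],[-1,0,0]].astype(float)
if __name__=="__main__":
    best=[];rng=np.random.default_rng(0)
    for s in itertools.product([1,-1],repeat=3):
        s=[1,1,s[0],1,s[1],1,s[2]]
        for sy in itertools.product([1,-1],repeat=2):
            s2=list(s);s2[3]=sy[0];s2[5]=sy[1]
            f=lambda c:(RR.inv()*(frames(Q,s2,c)[-1]*Rt.from_matrix(B))).as_rotvec().ravel()
            for k in range(6):
                c0=rng.choice([0,90,180,-90],7) if k else np.zeros(7)
                r=least_squares(f,c0.astype(float)+rng.normal(0,3,7),max_nfev=60);best.append((r.cost,s2,r.x))
    best.sort(key=lambda b:b[0])
    for b in best[:5]: print(b[0],b[1],((b[2]+180)%360-180).round(1))
    _,s,c=best[0];F=frames(Q,s,c)
    # positions: p=p0+sum R_i l_i, l has x,z parts
    cols=[np.tile(np.eye(3)[:,2:],(len(Q),1))]
    for R in F:
        m=R.as_matrix();cols+=[m[:,:,j].reshape(-1,1) for j in(0,2)]
    A=np.hstack(cols);l,res,rk,sv=np.linalg.lstsq(A,X.ravel(),rcond=1e-3)
    print("links",l.round(3),"rank",rk,"err mm",(1000*(A@l-X.ravel())).round(1))
    np.savez("kin.npz",s=s,c=c,l=l)
E
time python3 fit.py
```

```text
0.35034685077616246 [1, 1, -1, -1, -1, 1, 1] [  19.7  -33.2  -45.9 -179.   157.9 -156.2   89. ]
0.35034685079417927 [1, 1, 1, 1, -1, 1, 1] [  19.7  146.8 -134.1   -1.   -22.1 -156.2   89. ]
0.3503468508637174 [1, 1, -1, -1, -1, -1, 1] [  19.7  -33.2  -45.9 -179.   -22.1  156.2  -91. ]
0.350346850864182 [1, 1, 1, -1, -1, 1, 1] [  19.7  146.8   45.9    1.   157.9 -156.2   89. ]
0.35034685086606576 [1, 1, 1, -1, 1, -1, 1] [  19.7  146.8   45.9 -179.    22.1  -23.8  -91. ]
links [ 0.381 -0.168  0.381  0.3    0.617  0.316  0.617  0.781 -0.544 -0.072
 -0.544  0.1    0.435 -0.105  0.435] rank 11 err mm [-241.   -49.8   24.6    9.7  -66.7    8.7   53.  -503.2   76.3  -26.2
 -316.1  -12.8 -259.3   33.2 -129.2 -136.1  153.9  -59.7  -44.3  178.9
    8.3  -98.3  224.5   83.8]
real	0m51.622s
user	0m45.585s
sys	0m0.279s
```

```bash
python3 - <<'E'
t=open('fit.py').read()
t=t.replace("for s in itertools.product([1,-1],repeat=3):\n        s=[1,1,s[0],1,s[1],1,s[2]]","for s in itertools.product([1,-1],repeat=4):\n        s=[s[3],1,s[0],1,s[1],1,s[2]]").replace("itertools.product([1,-1],repeat=2)","[(1,1)]").replace("range(6)","range(10)")
open('fit.py','w').write(t)
E
time python3 fit.py
```

```text
3.499606681895618e-07 [-1, 1, 1, 1, 1, 1, -1] [  -0.  180.   -0.   -0.    0. -180.   90.]
3.4996066818975315e-07 [-1, 1, -1, 1, -1, 1, -1] [-0. -0.  0. -0. -0.  0. 90.]
3.4996066818983134e-07 [-1, 1, -1, 1, 1, 1, -1] [  -0.   -0.    0.  180.    0. -180.   90.]
3.4996066818992345e-07 [-1, 1, -1, 1, 1, 1, -1] [  -0.   -0.    0.  180.    0. -180.   90.]
3.499606681902033e-07 [-1, 1, 1, 1, 1, 1, -1] [  -0.  180.   -0.   -0.    0. -180.   90.]
links [ 0.15   0.02   0.15   0.04  -0.266 -0.039 -0.266  0.014 -0.244 -0.009
 -0.244  0.     0.185 -0.029  0.185] rank 11 err mm [-30.8  14.6  -1.6  -3.4  -7.5   1.7 -10.2 -10.   -2.6 -11.   -7.3  -1.
  -3.3   1.5   3.5  14.1  -0.4   1.1  15.2  -2.7  -0.5   5.6  -3.2  -0.6]
real	0m39.482s
user	0m36.332s
sys	0m0.186s
```

```bash
cat > pos.py <<'E'
from fit import *
s=[-1,1,-1,1,-1,1,-1];c=[0,0,0,0,0,0,90]
D2=[([-73.8,-28.3,78.7,127.7,33.3,41.9,-1.9],[0.5036,-0.1765,0.1836]),([-81.8,-28.3,78.7,117.0,31.1,62.1,-4.1],[0.5059,-0.1722,0.2385]),
([-64,19,32,125,18,15,-49],[.5864,.2464,.1097]),([-69,14,35,126,21,20,-51],[.5672,.2445,.1452]),([-101,6,20,113,31,60,-95],[.3044,.4826,.2838]),([-70,10,36,127,23,22,-51],[.5581,.2336,.1648]),([-101,17,65,136,73,9,-108],[.5568,.2434,.1679])]
QQ=np.vstack([Q,[d[0] for d in D2]]);XX=np.vstack([X,[d[1] for d in D2]])
w=np.repeat(np.r_[np.ones(len(Q)),[.5,.5],np.full(5,.1)],3)
def cols(Qs,sel):
    F=[Rt.identity(len(Qs))]+frames(Qs,s,c)
    return np.hstack([F[i].as_matrix()[:,:,j].reshape(-1,1) for i,j in sel])
def trysel(sel):
    A=cols(QQ,sel);l=np.linalg.lstsq(A*w[:,None],XX.ravel()*w,rcond=1e-8)[0]
    e=(A@l-XX.ravel())*1000;print(sel,l.round(4),"rms prec",np.sqrt((e[:24]**2).mean()).round(2),"all",np.sqrt((e**2).mean()).round(2),np.linalg.cond(A).round(0));return l
base=[(0,2),(2,2),(4,2),(7,2)]
trysel(base)
trysel(base+[(1,0),(2,0),(3,0),(4,0),(5,0),(6,0)])
trysel(base+[(1,0),(1,1),(3,0),(3,1),(5,0),(5,1),(6,0)])
trysel(base+[(0,0),(0,1),(1,0),(1,1),(2,0),(3,0),(3,1),(4,0),(5,0),(5,1),(6,0)])
E
python3 pos.py
```

```text
[(0, 2), (2, 2), (4, 2), (7, 2)] [0.2992 0.619  0.4995 0.4531] rms prec 18.76 all 22.58 9.0
[(0, 2), (2, 2), (4, 2), (7, 2), (1, 0), (2, 0), (3, 0), (4, 0), (5, 0), (6, 0)] [ 0.3209  0.6138  0.4927  0.42    0.015  -0.0773  0.0977  0.1046 -0.0719
  0.0439] rms prec 12.52 all 12.86 58.0
[(0, 2), (2, 2), (4, 2), (7, 2), (1, 0), (1, 1), (3, 0), (3, 1), (5, 0), (5, 1), (6, 0)] [ 2.835e-01  5.547e-01  4.936e-01  3.650e-01 -0.000e+00 -2.810e-02
 -0.000e+00 -3.570e-02  1.000e-04 -4.000e-04  1.000e-04] rms prec 0.03 all 1.34 31.0
[(0, 2), (2, 2), (4, 2), (7, 2), (0, 0), (0, 1), (1, 0), (1, 1), (2, 0), (3, 0), (3, 1), (4, 0), (5, 0), (5, 1), (6, 0)] [ 2.834e-01  5.543e-01  4.934e-01  3.648e-01  0.000e+00  1.000e-04
 -0.000e+00 -2.800e-02 -0.000e+00  1.000e-04 -3.580e-02 -3.000e-04
  2.000e-04 -4.000e-04  1.000e-04] rms prec 0.04 all 1.34 71.0
```

```bash
cat > kin.py <<'E'
from h import *
s=np.array([-1,1,-1,1,-1,1,-1]);c=np.array([0,0,0,0,0,0,90.])
B=np.c_[[0,0,1],[0,1,0],[-1,0,0]].astype(float)
L=np.array([[-163.25,163.25],[-28.42,122.38],[-70.27,78.77],[12.13,141.07],[-58.53,238.53],[9.26,117.41],[-156.51,156.51]])
OFF=[(0,[0,0,.2835]),(1,[0,-.0281,0]),(2,[0,0,.5547]),(3,[0,-.0357,0]),(4,[0,0,.4936]),(5,[0,-.0004,0]),(6,[.0001,0,0]),(7,[0,0,.3650])]
def fk(q):
    R=np.eye(3);p=np.array([0,0,.2835]);ax='zyzyzyz'
    W=[];Pp=[]
    for i in range(7):
        a=R[:,2] if i%2==0 else R[:,1];W.append(s[i]*a);Pp.append(p.copy())
        R=R@Rt.from_euler(ax[i],s[i]*q[i]+c[i],degrees=True).as_matrix()
        p=p+R@np.array(OFF[i+1][1])
    J=np.array([np.r_[np.cross(w,p-x),w] for w,x in zip(W,Pp)]).T
    return p,R@B,J
def err(q,p,R):
    x,r,J=fk(q);return np.r_[p-x,Rt.from_matrix(R@r.T).as_rotvec()],J
def pose(lean,xyz,yaw=11.6):
    "tcp pose for seat at xyz mm rel. station"
    a=np.radians(11.6);b=np.array([[np.cos(a),np.sin(a),0],[-np.sin(a),np.cos(a),0],[0,0,1]])
    pin=b.T@(np.array(xyz)/1000)+[.505-.0018*np.cos(a)+.0008*np.sin(a),-.192-.0018*np.sin(a)-.0008*np.cos(a),.1085]
    R=gripR(yaw,lean);return pin-R[:,0]*(.0265-.0188),R
E
cat > t1.py <<'E'
from kin import *
from scipy.optimize import least_squares
q0=np.array(sense()['qpos'])
print("fk err",err(q0,sense()['ee_pos'],np.array(sense()['eef_rot']))[0].round(4))
for lean in(0,-10,-20):
  for xyz in((24,0,120),(0,0,0)):
    p,R=pose(lean,xyz);print("lean",lean,xyz)
    for q3 in range(-70,79,20):
        best=None
        for q1 in (-60,0,60):
            f=lambda q:np.r_[err(q,p,R)[0]*[1,1,1,.3,.3,.3],1e-1*(q[2]-q3)/57]
            r=least_squares(f,np.r_[q1,20,q3,110,30,60,0],bounds=(L[:,0],L[:,1]))
            if best is None or r.cost<best.cost: best=r
        if best.cost<1e-6: print("  ",best.x.round(0))
# null-space behaviour test on logged moves
for a,b in(([-128.629,-23.249,78.567,113.304,37.208,62.665,-58.541],[-119.184,-24.0885,72.7696,115.7649,37.187,62.298,-54.478]),([-119.184,-24.0885,72.7696,115.7649,37.187,62.298,-54.478],[-90.803,-26.943,62.978,120.8085,38.363,58.612,-33.187])):
    a,b=np.array(a),np.array(b);p,R,_=fk(b);q=a.copy();N=40
    x0,r0,_=fk(a);rv=Rt.from_matrix(R@r0.T).as_rotvec()
    for k in range(1,N+1):
        t=x0+(p-x0)*k/N;Rk=Rt.from_rotvec(rv*k/N).as_matrix()@r0
        e,J=err(q,t,Rk);q=q+np.degrees(np.linalg.pinv(J)@e)
    print("pinv",q.round(1),"actual",b.round(1),"null",np.linalg.svd(J)[2][-1].round(2))
E
python3 t1.py
```

```text
fk err [-0.      0.     -0.0001 -0.     -0.      0.    ]
lean 0 (24, 0, 120)
   [ 67.  26. -70. 102.  26.  70.   2.]
   [ 54.  18. -50. 103.  15.  66.  11.]
   [ 38.  14. -30. 103.   8.  64.  17.]
   [ 22.  13. -10. 104.   2.  63.  22.]
   [  5.  12.  10. 105.  -2.  63.  27.]
   [-12.  13.  30. 106.  -7.  63.  32.]
   [-28.  16.  50. 107. -14.  63.  39.]
   [-40.  24.  70. 107. -25.  66.  51.]
lean 0 (0, 0, 0)
   [ 68.  35. -70. 111.  38.  61.  -7.]
   [ 55.  25. -50. 112.  24.  54.   4.]
   [ 39.  20. -30. 113.  13.  50.  14.]
   [ 23.  18. -10. 114.   4.  48.  22.]
   [  6.  18.  10. 115.  -4.  48.  30.]
   [-10.  20.  30. 116. -13.  48.  38.]
   [-25.  25.  50. 116. -25.  50.  50.]
   [-36.  36.  70. 117. -42.  57.  67.]
lean -10 (24, 0, 120)
   [ 76.  19. -70. 109.  17.  56.  11.]
   [ 61.  12. -50. 109.   7.  54.  20.]
   [ 43.   9. -30. 110.   0.  53.  25.]
   [ 25.   8. -10. 111.  -4.  52.  29.]
   [  7.   7.  10. 112.  -8.  52.  33.]
   [-11.   7.  30. 113. -11.  53.  36.]
   [-28.   9.  50. 114. -15.  53.  41.]
   [-43.  14.  70. 114. -24.  55.  50.]
lean -10 (0, 0, 0)
   [ 
[... 567 characters left out ...]
43.  44.]
   [-28.   2.  50. 121. -18.  43.  45.]
   [-46.   3.  70. 121. -20.  43.  48.]
lean -20 (0, 0, 0)
   [ 81.  25. -70. 125.  28.  31.   6.]
   [ 66.  17. -50. 125.   6.  26.  26.]
   [ 49.  13. -30. 126.  -9.  26.  40.]
   [ 31.  11. -10. 127. -20.  26.  50.]
   [ 13.  11.  10. 128. -29.  27.  58.]
   [ -5.  12.  30. 129. -37.  29.  66.]
   [-22.  15.  50. 130. -47.  33.  76.]
pinv [-119.8  -25.3   72.4  115.8   38.5   63.3  -55.6] actual [-119.2  -24.1   72.8  115.8   37.2   62.3  -54.5] null [ 0.26  0.51  0.15  0.   -0.52 -0.4   0.47]
pinv [-97.3 -35.7  62.2 120.8  46.7  66.3 -40.9] actual [-90.8 -26.9  63.  120.8  38.4  58.6 -33.2] null [ 0.35  0.52  0.09  0.   -0.45 -0.48  0.41]
```

Request:
send_rows(increments=[[0,0,0,0,0,0],[0,0,0,0,0,0],[0,0,0,0,0,0],[0,0,0,0,0,0],[0,0,0,0,0,0]])

```text
time: 12.3
ee_pos: [0.5064, -0.1453, 0.2779]
eef_rot: [[0.054, 0.98, 0.191], [-0.032, 0.193, -0.981], [-0.998, 0.047, 0.041]]
force: [-0.1, 0.0, -2.4]
width: 0.0095
```

```bash
python3 - <<'E'
from kin import *
seat();q=np.array(sense()['qpos']);print(q.round(2));_,_,J=fk(q);print("null",np.linalg.svd(J)[2][-1].round(3))
E
```

```text
t 12.3 seat rel station mm [ 12.93  45.89 161.75] F bath [-0.1   0.07 -2.45] w 9.5 q [-89.8 -28.4  78.7 111.   31.5  74.5  -9.2]
  lean 2.68 rot to nominal [-0.1   2.45 17.31]
[-89.77 -28.38  78.75 110.95  31.46  74.52  -9.23]
null [ 0.129  0.532  0.317  0.001 -0.478 -0.348  0.501]
```

```bash
cat > sim.py <<'E'
from kin import *
def step(q,p,R):
    q=q.copy();fixed=np.zeros(7,bool)
    for it in range(12):
        e,J=err(q,p,R);Jf=J.copy();Jf[:,fixed]=0
        dq=np.degrees(Jf.T@np.linalg.solve(Jf@Jf.T+1e-5*np.eye(6),e))
        n=q+dq;v=(n<L[:,0]+.02)|(n>L[:,1]-.02)
        q=np.clip(n,L[:,0]+.02,L[:,1]-.02)
        fixed=v if v.any() and it%3!=2 else np.zeros(7,bool)
    return q
def go(q,p,yaw,lean,ds=.01,da=4,verbose=True):
    x0,r0,_=fk(q);R=gripR(yaw,lean);rv=Rt.from_matrix(r0.T@R).as_rotvec(degrees=True)
    N=max(1,int(max(np.linalg.norm(p-x0)/ds,np.linalg.norm(rv)/da)))
    m=0
    for k in range(1,N+1):
        t=x0+(np.array(p)-x0)*k/N;Rk=r0@Rt.from_rotvec(rv*k/N,degrees=True).as_matrix()
        q=step(q,t,Rk);m=max(m,np.linalg.norm(err(q,t,Rk)[0][:3]))
    if verbose: print("   ->",np.round(p,2),yaw,lean,q.round(0),"maxerr mm",round(1000*m,1))
    return q
E
cat > t2.py <<'E'
from sim import *
q0=np.array(sense()['qpos'])
tp,tR=pose(-5,(24,0,120))
for P in([.54,0,.28],[.65,0,.28],[.6,.15,.3]):
    q1=go(q0,[.53,0.0,.28],11.6,0);q1=go(q1,P,11.6,0)
    for seq in([90,180],[-80,-170],[-80,-160,-220],[90,180,240]):
        print(P,seq);q=q1
        for y in seq: q=go(q,P,y,0,verbose=False);print("     yaw",y,q.round(0))
        for y in seq[::-1][1:]+[11.6]: q=go(q,P,y,0,verbose=False)
        print("   back",q.round(0));q=go(q,tp,11.6,-5)
E
python3 t2.py
```

```text
-> [0.53 0.   0.28] 11.6 0 [-110.  -28.   79.  108.   30.   78.  -23.] maxerr mm 40.3
   -> [0.54 0.   0.28] 11.6 0 [-112.  -28.   79.  107.   30.   78.  -23.] maxerr mm 58.1
[0.54, 0, 0.28] [90, 180]
     yaw 90 [-112.  -28.   79.  107.   30.   78.   56.]
     yaw 180 [-112.  -28.   79.  107.   30.   78.  146.]
   back [-112.  -28.   79.  107.   30.   78.  -23.]
   -> [ 0.53 -0.19  0.24] 11.6 -5 [-92. -28.  79. 111.  32.  68.  -3.] maxerr mm 92.5
[0.54, 0, 0.28] [-80, -170]
     yaw -80 [-112.  -28.   79.  107.   30.   78. -114.]
     yaw -170 [ -67.   22.   79.  107.  -23.   70. -151.]
   back [-43.   9.  41. 106.  -6.  67.  12.]
   -> [ 0.53 -0.19  0.24] 11.6 -5 [-26.  12.  47. 110. -13.  58.  38.] maxerr mm 0.0
[0.54, 0, 0.28] [-80, -160, -220]
     yaw -80 [-112.  -28.   79.  107.   30.   78. -114.]
     yaw -160 [ 53.  24. -70. 102.  26.  74. 156.]
     yaw -220 [ 46.  18. -64. 101.  17.  71. 118.]
   back [ 50.  20. -70. 101.  20.  73. -13.]
   -> [ 0.53 -0.19  0.24] 11.6 -5 [ 71.  22. -69. 105.  22.  63.   6.] maxerr mm 0.0
[0.54, 0, 0.28] [90, 180, 240]
     yaw 90 [-112.  -
[... 2393 characters left out ...]
8.  38.] maxerr mm 0.0
[0.6, 0.15, 0.3] [-80, -160, -220]
     yaw -80 [-140.  -28.   79.   97.   33.   82. -127.]
     yaw -160 [ -66.   26.   66.   95.  -25.   75. -156.]
     yaw -220 [ -78.   47.   79.  108.  -50.   88. -156.]
   back [-49.  17.  37.  95. -11.  72.   2.]
   -> [ 0.53 -0.19  0.24] 11.6 -5 [-25.  12.  46. 110. -13.  58.  38.] maxerr mm 0.0
[0.6, 0.15, 0.3] [90, 180, 240]
     yaw 90 [-140.  -28.   79.   97.   33.   82.   43.]
     yaw 180 [-140.  -28.   79.   97.   33.   82.  133.]
     yaw 240 [-127.  -28.   79.  102.   42.   88.  156.]
   back [-140.  -28.   79.   97.   33.   82.  -35.]
   -> [ 0.53 -0.19  0.24] 11.6 -5 [-92. -28.  79. 111.  32.  68.  -3.] maxerr mm 92.5
```

Request:
send_rows(increments=[[0,0,0,5,0,0],[0,0,0,8,0,0],[0,0,0,8,0,0],[0,0,0,8,0,0],[0,0,0,8,0,0],[0,0,0,8,0,0],[0,0,0,8,0,0],[0,0,0,8,0,0],[0,0,0,8,0,0],[0,0,0,8,0,0],[0,0,0,8,0,0],[0,0,0,8,0,0]])

```text
time: 13.5
ee_pos: [0.5052, -0.1467, 0.277]
eef_rot: [[0.053, 0.075, -0.996], [-0.031, -0.997, -0.077], [-0.998, 0.035, -0.05]]
force: [-0.4, 0.4, -2.0]
width: 0.0096
```

```bash
python3 - <<'E'
from sim import *
s=sense();q=np.array(s['qpos']);print(s['time'],q.round(2),s['ee_pos'].round(3) if hasattr(s['ee_pos'],'round') else s['ee_pos'],np.round(s['eef_rot'],2).tolist(),np.round(s['force'],1))
p,R,_=fk(q);q2=q.copy();Rk=R
for k in range(14):
    Rk=Rk@Rt.from_euler('x',5,degrees=True).as_matrix();q2=step(q2,p,Rk);e=err(q2,p,Rk)[0];print(q2.round(0),(1000*e[:3]).round(0))
E
```

```text
13.5 [ -89.57  -28.38   78.77  111.07   31.42   74.46 -105.78] [ 0.505 -0.147  0.277] [[0.05, 0.07, -1.0], [-0.03, -1.0, -0.08], [-1.0, 0.04, -0.05]] [-0.4  0.4 -2. ]
[ -90.  -28.   79.  111.   31.   74. -111.] [-0. -0. -0.]
[ -90.  -28.   79.  111.   31.   74. -116.] [-0. -0. -0.]
[ -90.  -28.   79.  111.   31.   74. -121.] [-0. -0. -0.]
[ -90.  -28.   79.  111.   31.   74. -126.] [-0. -0. -0.]
[ -90.  -28.   79.  111.   31.   74. -131.] [-0. -0. -0.]
[ -90.  -28.   79.  111.   31.   74. -136.] [-0. -0. -0.]
[ -90.  -28.   79.  111.   31.   74. -141.] [-0. -0. -0.]
[ -90.  -28.   79.  111.   31.   74. -146.] [-0. -0. -0.]
[ -90.  -28.   79.  111.   31.   74. -151.] [-0. -0. -0.]
[ -90.  -28.   79.  111.   31.   74. -156.] [-0. -0. -0.]
[ -89.  -24.   79.  111.   28.   72. -156.] [ -6. -20.  -9.]
[ -88.  -19.   79.  111.   23.   69. -156.] [-12. -49. -17.]
[ -88.  -14.   79.  111.   17.   67. -156.] [-18. -88. -22.]
[ -49.    6.   63.  111.   -5.   63. -140.] [-3.  0. -0.]
```

Request:
send_rows(increments=[[0,0,0,8,0,0],[0,0,0,8,0,0],[0,0,0,8,0,0],[0,0,0,8,0,0],[0,0,0,8,0,0],[0,0,0,8,0,0],[0,0,0,5,0,0],[0,0,0,5,0,0],[0,0,0,5,0,0],[0,0,0,5,0,0]])

```text
time: 14.5
ee_pos: [0.487, -0.1441, 0.2847]
eef_rot: [[0.071, -0.912, -0.405], [-0.024, -0.407, 0.913], [-0.997, -0.055, -0.05]]
force: [-0.3, 0.2, -1.5]
width: 0.0099
```

```bash
cat > st.py <<'E'
from sim import *
s=sense();q=np.array(s['qpos']);R=np.array(s['eef_rot']);print(round(s['time'],1),q.round(1),np.round(s['ee_pos'],3),"R",R.round(2).tolist(),"F",np.round(s['force'],1),"w",round(s['width'],4))
print("yaw",np.degrees(np.arctan2(R[1,1],R[0,1])).round(1),"null",np.linalg.svd(fk(q)[2])[2][-1].round(2))
E
python3 st.py
```

```text
14.5 [ -74.8   -9.8   78.8  113.    11.8   65.2 -156.5] [ 0.487 -0.144  0.285] R [[0.07, -0.91, -0.4], [-0.02, -0.41, 0.91], [-1.0, -0.06, -0.05]] F [-0.3  0.2 -1.5] w 0.0099
yaw -155.9 null [ 0.32  0.49  0.06 -0.   -0.55 -0.15  0.57]
```

Request:
send_rows(increments=[[0,0,0,5,0,0],[0,0,0,5,0,0],[0,0,0,5,0,0],[0,0,0,5,0,0],[0,0,0,5,0,0],[0,0,0,5,0,0]])

```text
time: 15.1
ee_pos: [0.5059, -0.155, 0.2742]
eef_rot: [[0.054, -0.995, 0.085], [-0.013, 0.084, 0.996], [-0.998, -0.055, -0.008]]
force: [-0.8, 1.4, -1.7]
width: 0.0097
```

```bash
python3 st.py; python3 - <<'E'
from sim import *
q=np.array(sense()['qpos']);p=fk(q)[0]
for y in(150,100,60,11.6): q=go(q,p,y,-5)
q=go(q,*[pose(-5,(24,0,120))[0]],11.6,-5)
q=go(q,pose(-5,(24,0,15))[0],11.6,-5);q=go(q,pose(-5,(0,0,15))[0],11.6,-5);q=go(q,pose(-5,(0,0,0))[0],11.6,-5)
E
```

```text
15.1 [ -56.2   14.    78.7  110.7  -15.8   64.1 -156.5] [ 0.506 -0.155  0.274] R [[0.05, -0.99, 0.08], [-0.01, 0.08, 1.0], [-1.0, -0.05, -0.01]] F [-0.8  1.4 -1.7] w 0.0097
yaw 175.2 null [-0.2   0.4   0.54  0.   -0.48  0.09  0.51]
   -> [ 0.51 -0.15  0.27] 150 -5 [ -46.   34.   79.  105.  -34.   80. -156.] maxerr mm 59.1
   -> [ 0.51 -0.15  0.27] 100 -5 [ -46.   47.   79.  122.  -52.   92. -156.] maxerr mm 251.1
   -> [ 0.51 -0.15  0.27] 60 -5 [ -28.   47.   69.  141.  -59.   91. -156.] maxerr mm 511.0
   -> [ 0.51 -0.15  0.27] 11.6 -5 [-53.   8.  72. 112. -11.  62.  35.] maxerr mm 595.1
   -> [ 0.53 -0.19  0.24] 11.6 -5 [-39.  17.  65. 111. -21.  60.  47.] maxerr mm 0.0
   -> [ 0.53 -0.19  0.13] 11.6 -5 [-30.  25.  56. 117. -32.  49.  56.] maxerr mm 0.0
   -> [ 0.5  -0.19  0.13] 11.6 -5 [-30.  23.  58. 119. -30.  48.  56.] maxerr mm 0.0
   -> [ 0.5  -0.19  0.12] 11.6 -5 [-29.  24.  56. 120. -32.  46.  58.] maxerr mm 0.0
```

Request:
send_rows(increments=[[0,0,0,-5,0,0],[0,0,0,-8.3,0,0],[0,0,0,-8.3,0,0],[0,0,0,-8.3,0,0],[0,0,0,-8.3,0,0],[0,0,0,-8.3,0,0],[0,0,0,-8.3,0,0],[0,0,0,-8.3,0,0],[0,0,0,-8.3,0,0],[0,0,0,-8.3,0,0],[0,0,0,-8.3,0,0],[0,0,0,-8.3,0,0]])

```text
time: 16.3
ee_pos: [0.5055, -0.1546, 0.27]
eef_rot: [[0.043, 0.076, -0.996], [-0.024, -0.997, -0.077], [-0.999, 0.027, -0.041]]
force: [0.7, 0.2, -1.5]
width: 0.0101
```

Request:
send_rows(increments=[[0,0,0,-8.3,0,0],[0,0,0,-8.3,0,0],[0,0,0,-8.3,0,0],[0,0,0,-8.3,0,0],[0,0,0,-8.3,0,0],[0,0,0,-8.3,0,0],[0,0,0,-8.3,0,0],[0,0,0,-8.3,0,0],[0,0,0,-8.3,0,0],[0,0,0,-8.3,0,0],[0,0,0,-6,0,0],[0,0,0,-4,0,0]])

```text
time: 17.5
ee_pos: [0.5047, -0.1531, 0.2661]
eef_rot: [[0.035, 0.981, 0.19], [-0.028, 0.191, -0.981], [-0.999, 0.029, 0.034]]
force: [-0.1, -0.2, -1.8]
width: 0.0095
```

```bash
python3 st.py; python3 - <<'E'
from sim import *
seat();p,R=pose(-14,(24,0,110));to(R,p=p)
q=np.array(sense()['qpos'])
for l in(-5,-14):
    k=go(q,p,11.6,l)
    for x in((24,0,15),(0,0,15),(0,0,0)):k=go(k,pose(l,x)[0],11.6,l)
E
```

```text
17.5 [-31.2   6.4  44.2 110.3  -3.7  62.9  25.4] [ 0.505 -0.153  0.266] R [[0.03, 0.98, 0.19], [-0.03, 0.19, -0.98], [-1.0, 0.03, 0.03]] F [-0.1 -0.2 -1.8] w 0.0095
yaw 11.0 null [-0.65  0.05  0.74  0.02 -0.11 -0.    0.14]
t 17.5 seat rel station mm [  9.5   38.68 149.9 ] F bath [-0.16 -0.22 -1.8 ] w 9.5 q [-31.2   6.4  44.2 110.3  -3.7  62.9  25.4]
  lean 1.62 rot to nominal [-0.26  2.04 18.37]
t 17.5 pos [ 0.5047 -0.1531  0.2661] F [-0.1 -0.2 -1.8] w 0.0095 q [-31.   6.  44. 110.  -4.  63.  25.]
 rot(tool) [-0.37  2.02 12.37]  trans now-axes [0.0418 0.0121 0.0374]  new-axes [0.042  0.0028 0.0389]  world [ 0.0204 -0.0356 -0.0401]
   -> [ 0.53 -0.19  0.23] 11.6 -5 [-24.  12.  45. 111. -13.  57.  38.] maxerr mm 0.0
   -> [ 0.53 -0.19  0.13] 11.6 -5 [-19.  20.  41. 116. -21.  46.  46.] maxerr mm 0.0
   -> [ 0.5  -0.19  0.13] 11.6 -5 [-19.  18.  41. 119. -20.  45.  46.] maxerr mm 0.0
   -> [ 0.5  -0.19  0.12] 11.6 -5 [-18.  19.  41. 119. -22.  44.  48.] maxerr mm 0.0
   -> [ 0.53 -0.19  0.23] 11.6 -14 [-24.   6.  45. 117. -16.  48.  42.] maxerr mm 0.0
   -> [ 0.53 -0.19  0.13] 11.6 -14 [-17.  15.  41. 123. -30.  37.  56.] maxerr mm 0.0
   -> [ 0.5  -0.19  0.13] 11.6 -14 [-17.  13.  41. 125. -28.  37.  56.] maxerr mm 0.0
   -> [ 0.5  -0.19  0.12] 11.6 -14 [-15.  15.  40. 125. -31.  35.  59.] maxerr mm 0.0
```

Request:
send_rows(increments=[[0,0,0,-0.1,0.5,3.9],[0,0,0,-0.1,0.5,3.9],[0,0,0,-0.1,0.5,3.9],[0,0,0,0,0.5,3.7],[0.004,0.001,0.005,0,0,0],[0.007,0.001,0.008,0,0,0],[0.007,0,0.008,0,0,0],[0.007,0,0.008,0,0,0],[0.007,0,0.006,0,0,0],[0.003,0,0.002,0,0,0],[0,0,0,0,0,0]])

```text
time: 18.6
ee_pos: [0.524, -0.1868, 0.2291]
eef_rot: [[0.29, 0.934, 0.208], [0.06, 0.199, -0.978], [-0.955, 0.297, 0.001]]
force: [-0.5, 1.4, -1.5]
width: 0.01
```

```bash
python3 - <<'E'
from kin import *
seat();p,R=pose(-17,(24,0,110));to(R,p=p)
T,S=capture("top"),capture("scene")
np.savez("pics/ov2.npz",t=T[0],td=T[1],s=S[0],sd=S[1])
def crop(p,x,y,w,h): return cv2.resize(p[y:y+h,x:x+w,::-1],(400,400*h//w),interpolation=cv2.INTER_CUBIC)
cv2.imwrite("pics/ov2.png",np.clip(np.hstack([crop(T[0],290,140,100,100),crop(S[0],270,140,100,100)])*1.5,0,255).astype(np.uint8))
P=cloud("scene",S[1]);a=np.radians(11.6);Rb=np.array([[np.cos(a),-np.sin(a)],[np.sin(a),np.cos(a)]])
st=np.array([.505-.0018*np.cos(a)+.0008*np.sin(a),-.192-.0018*np.sin(a)-.0008*np.cos(a)])
for v in range(192,232,4):
    q=P[v,312:362:4].astype(float);q=np.c_[(q[:,:2]-st)@Rb,q[:,2]]*1000
    print(v,*[f"({x:.0f},{y:.0f},{z:.0f})" for x,y,z in q])
E
```

```text
t 18.6 seat rel station mm [ 23.72   2.09 113.27] F bath [-0.18  1.5  -1.48] w 10.0 q [-27.8   4.1  49.8 119.3 -17.9  44.8  44.7]
  lean 17.26 rot to nominal [ 0.4  -0.06  2.74]
t 18.6 pos [ 0.524  -0.1868  0.2291] F [-0.5  1.4 -1.5] w 0.01 q [-28.   4.  50. 119. -18.  45.  45.]
 rot(tool) [ 0.41 -0.05 -0.26]  trans now-axes [ 0.0032 -0.0007  0.0021]  new-axes [ 0.0032 -0.0007  0.0021]  world [ 0.0007 -0.002  -0.0033]
192 (108,84,84) (102,72,94) (-86,22,301) (-89,14,307) (-99,5,320) (-101,-2,325) (-102,-9,329) (-104,-16,333) (-103,-22,335) (-102,-28,336) (-85,-33,321) (231,-14,-1) (238,-25,-3)
196 (81,76,99) (104,71,78) (102,61,84) (23,35,174) (39,29,160) (-85,-0,297) (-88,-8,303) (-88,-15,306) (-98,-23,319) (-100,-30,325) (210,-8,1) (215,-18,1) (220,-29,-1)
200 (81,75,84) (103,70,64) (102,60,69) (22,34,162) (22,25,166) (24,16,167) (24,8,170) (25,-1,174) (25,-9,176) (-88,-30,303) (103,-19,100) (120,-28,86) (206,-32,-2)
204 (88,76,62) (104,69,47) (104,59,52) (22,32,150) (23,24,152) (23,15,156) (23,6,159) (24,-3,162) (24,-11,166) (23,-20,170) (25,-28,171) (102,-31,90) (103,-40,93)
208 
[... 241 characters left out ...]
33) (22,-6,138) (23,-15,141) (22,-24,146) (23,-32,149) (102,-36,63) (101,-45,68)
216 (90,73,12) (95,63,12) (99,54,11) (102,44,12) (100,33,19) (102,22,21) (103,12,25) (-544,-77,794) (104,-8,33) (21,-26,134) (26,-34,132) (103,-38,47) (103,-47,51)
220 (80,70,9) (83,60,10) (87,50,9) (89,40,11) (95,30,9) (96,20,13) (103,10,9) (102,-0,15) (101,-10,20) (104,-20,21) (103,-30,27) (105,-40,29) (103,-50,35)
224 (-1,50,96) (1,41,98) (73,46,11) (78,36,10) (80,26,12) (86,17,8) (89,7,10) (92,-3,11) (95,-13,12) (101,-23,9) (102,-33,13) (102,-43,17) (105,-52,18)
228 (-4,48,86) (1,40,83) (-9,28,101) (-2,20,96) (-1,11,99) (72,13,11) (77,3,9) (79,-7,11) (84,-16,9) (86,-26,11) (90,-36,12) (93,-45,12) (96,-55,13)
```

View pics/ov2.png

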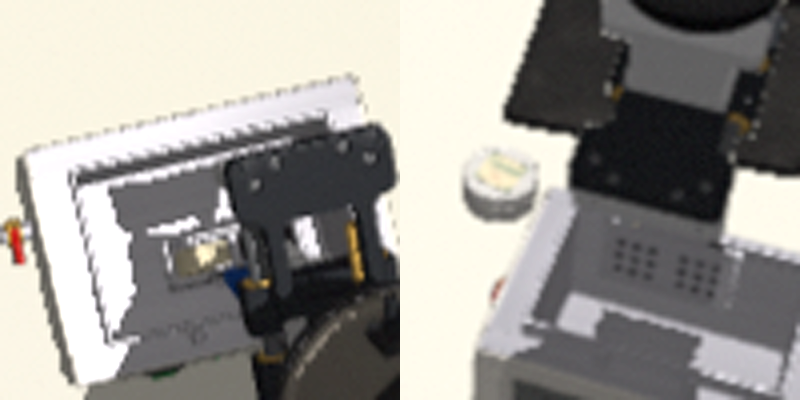

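Plate about 22–26 mm inside the station, as predicted, cream disc visible. Lower into the tank.

Request:
send_rows(increments=[[0.006,-0.002,0.002,0.4,0,-0.2],[0.01,-0.003,0,0,0,0],[0.01,-0.003,0,0,0,0],[0.01,-0.003,0,0,0,0],[0.01,-0.003,0,0,0,0],[0.01,-0.003,0,0,0,0],[0,0,0,0,0,0]])

```text
time: 19.4
ee_pos: [0.5255, -0.1868, 0.1693]
eef_rot: [[0.29, 0.935, 0.203], [0.063, 0.193, -0.979], [-0.955, 0.297, -0.003]]
force: [0.8, 0.1, -1.8]
width: 0.0094
```

```bash
python3 - <<'E'
from kin import *
seat();p,R=pose(-17,(20,0,16));to(R,p=p)
E
```

```text
t 19.4 seat rel station mm [25.26  1.79 53.46] F bath [ 0.83 -0.06 -1.83] w 9.4 q [-23.1  10.8  47.4 122.8 -28.9  38.9  55.4]
  lean 17.28 rot to nominal [ 0.03 -0.17  2.72]
t 19.4 pos [ 0.5255 -0.1868  0.1693] F [ 0.8  0.1 -1.8] w 0.0094 q [-23.  11.  47. 123. -29.  39.  55.]
 rot(tool) [ 0.04 -0.17 -0.28]  trans now-axes [ 0.0342 -0.0161  0.0019]  new-axes [ 0.0343 -0.0159  0.0018]  world [-0.0048 -0.0028 -0.0375]
```

Request:
send_rows(increments=[[0.008,-0.005,0.001,0,0,0],[0.008,-0.006,0.001,0,0,0],[0.008,-0.006,0,0,0,0],[0.008,-0.006,0,0,0,0],[0,0,0,0,0,0]])

```text
time: 19.9
ee_pos: [0.5147, -0.1912, 0.1329]
eef_rot: [[0.293, 0.935, 0.203], [0.063, 0.193, -0.979], [-0.954, 0.299, -0.002]]
force: [-0.2, -0.4, -1.7]
width: 0.0098
```

```bash
python3 - <<'E'
from kin import *
seat();p,R=pose(-17,(0,0,16));to(R,p=p)
E
```

```text
t 19.9 seat rel station mm [13.77 -0.33 17.03] F bath [-0.29 -0.33 -1.66] w 9.8 q [-18.8  13.6  44.3 125.6 -35.5  35.1  62.9]
  lean 17.42 rot to nominal [ 0.04 -0.16  2.58]
t 19.9 pos [ 0.5147 -0.1912  0.1329] F [-0.2 -0.4 -1.7] w 0.0098 q [-19.  14.  44. 126. -36.  35.  63.]
 rot(tool) [ 0.04 -0.16 -0.42]  trans now-axes [-0.0031 -0.0134 -0.0004]  new-axes [-0.003  -0.0134 -0.0004]  world [-0.0135 -0.0024 -0.001 ]
```

Request:
send_rows(increments=[[-0.0008,-0.0025,0,0,0,0],[-0.0008,-0.0025,0,0,0,0],[-0.0008,-0.0025,0,0,0,0],[-0.0006,-0.002,0,0,0,0],[0,0,0,0,0,0]])

```text
time: 20.4
ee_pos: [0.5055, -0.1935, 0.1353]
eef_rot: [[0.295, 0.934, 0.203], [0.063, 0.193, -0.979], [-0.953, 0.302, -0.002]]
force: [0.4, -0.3, -1.8]
width: 0.01
```

```bash
python3 - <<'E'
from kin import *
seat();p,R=pose(-17,(0,0,16));to(R,p=p)
S=capture("scene");T=capture("top")
def crop(p,x,y,w,h): return cv2.resize(p[y:y+h,x:x+w,::-1],(400,400*h//w),interpolation=cv2.INTER_CUBIC)
cv2.imwrite("pics/near.png",np.clip(np.hstack([crop(T[0],310,180,70,70),crop(S[0],290,180,70,70)])*1.5,0,255).astype(np.uint8))
E
```

```text
t 20.4 seat rel station mm [ 4.32 -0.78 19.47] F bath [ 0.31 -0.41 -1.77] w 10.0 q [-18.9  12.5  44.9 126.5 -34.7  35.   63. ]
  lean 17.58 rot to nominal [ 0.05 -0.13  2.42]
t 20.4 pos [ 0.5055 -0.1935  0.1353] F [ 0.4 -0.3 -1.8] w 0.01 q [-19.  12.  45. 126. -35.  35.  63.]
 rot(tool) [ 0.06 -0.13 -0.58]  trans now-axes [ 0.002  -0.0051 -0.0008]  new-axes [ 0.0021 -0.0051 -0.0008]  world [-0.0043 -0.0001 -0.0034]
```

View pics/near.png

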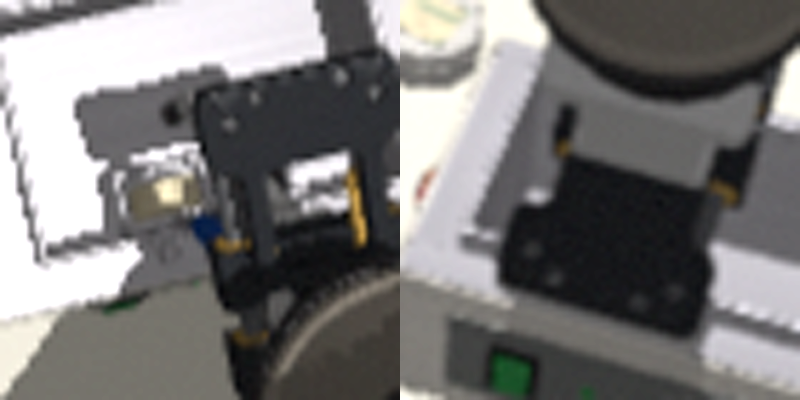

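Request:
send_rows(increments=[[0,-0.002,-0.0003,0,0,0],[0,-0.002,-0.0003,0,0,0],[0,-0.002,-0.0002,0,0,0],[0,0,0,0,0,0],[0,0,0,0,0,0]])

```text
time: 21.0
ee_pos: [0.5, -0.1939, 0.1334]
eef_rot: [[0.296, 0.933, 0.203], [0.063, 0.193, -0.979], [-0.953, 0.302, -0.001]]
force: [0.5, 0.3, -3.2]
width: 0.0097
```

```bash
python3 - <<'E'
from kin import *
seat();p,R=pose(-17,(-1.2,0,6));to(R,p=p)
E
```

```text
t 21.0 seat rel station mm [-1.19 -0.   17.59] F bath [ 0.53  0.18 -3.2 ] w 9.7 q [-18.8  12.1  44.9 127.1 -34.7  34.6  63.3]
  lean 17.6 rot to nominal [ 0.08 -0.11  2.4 ]
t 21.0 pos [ 0.5    -0.1939  0.1334] F [ 0.5  0.3 -3.2] w 0.0097 q [-19.  12.  45. 127. -35.  35.  63.]
 rot(tool) [ 0.08 -0.11 -0.6 ]  trans now-axes [ 0.011  -0.0034  0.    ]  new-axes [ 0.0111 -0.0033 -0.    ]  world [ 0.0001  0.     -0.0116]
```

Now lower to z ≈ +8 (lip end 3 mm below the rim top) and check force.

Request:
send_rows(increments=[[0.002,-0.0006,0,0,0,0],[0.002,-0.0006,0,0,0,0],[0.002,-0.0006,0,0,0,0],[0.002,-0.0006,0,0,0,0],[0.0015,-0.0005,0,0,0,0],[0,0,0,0,0,0]])

```text
time: 21.6
ee_pos: [0.5006, -0.1938, 0.1226]
eef_rot: [[0.296, 0.933, 0.203], [0.063, 0.193, -0.979], [-0.953, 0.303, -0.001]]
force: [2.4, 0.9, -2.2]
width: 0.01
```

```bash
python3 - <<'E'
from kin import *
seat();p,R=pose(-17,(-1.2,0,0));to(R,p=p)
E
```

```text
t 21.6 seat rel station mm [-0.56 -0.05  6.79] F bath [ 2.51  0.44 -2.22] w 10.0 q [-17.4  13.4  43.6 127.6 -37.1  33.6  65.7]
  lean 17.62 rot to nominal [ 0.1  -0.1   2.38]
t 21.6 pos [ 0.5006 -0.1938  0.1226] F [ 2.4  0.9 -2.2] w 0.01 q [-17.  13.  44. 128. -37.  34.  66.]
 rot(tool) [ 0.1  -0.1  -0.62]  trans now-axes [ 0.0063 -0.0026 -0.0001]  new-axes [ 0.0063 -0.0025 -0.0001]  world [-0.0006 -0.0001 -0.0068]
```

Request:
send_rows(increments=[[0,0,0,0,0,1.5],[0,0,0,0,0,1.5],[0.002,-0.0006,0,0,0,0],[0.002,-0.0006,0,0,0,0],[0,0,0,0,0,0]])

```text
time: 22.1
ee_pos: [0.5009, -0.1938, 0.1187]
eef_rot: [[0.345, 0.916, 0.203], [0.074, 0.189, -0.979], [-0.936, 0.353, -0.002]]
force: [-9.8, 1.6, 16.1]
width: 0.0098
```

```bash
python3 - <<'E'
from kin import *
seat();p,R=pose(-20,(-.5,0,0));to(R,p=p);print(sense()['force'])
E
```

```text
t 22.1 seat rel station mm [ 0.12 -0.1   2.99] F bath [-9.3   3.54 16.08] w 9.8 q [-13.9  12.7  40.8 129.5 -43.   30.9  72.3]
  lean 20.66 rot to nominal [ 0.07 -0.16 -0.66]
t 22.1 pos [ 0.5009 -0.1938  0.1187] F [-9.8  1.6 16.1] w 0.0098 q [-14.  13.  41. 129. -43.  31.  72.]
 rot(tool) [ 0.07 -0.16 -0.66]  trans now-axes [ 0.0026 -0.0015 -0.0001]  new-axes [ 0.0026 -0.0015 -0.0001]  world [-0.0006  0.     -0.003 ]
[-9.82153006  1.59766444 16.0827492 ]
```

Request:
send_rows(increments=[[-0.001,-0.0006,0,0,0,0],[0,0,0,0,0,0],[0,0,0,0,0,0]])

```text
time: 22.4
ee_pos: [0.5006, -0.1939, 0.1195]
eef_rot: [[0.344, 0.917, 0.204], [0.074, 0.19, -0.979], [-0.936, 0.352, -0.002]]
force: [-0.2, 0.1, -1.8]
width: 0.01
```

```bash
python3 - <<'E'
from kin import *
seat()
S=capture("scene");T=capture("top");np.savez("pics/seat.npz",s=S[0],sd=S[1],t=T[0],td=T[1])
a=np.radians(11.6);Rb=np.array([[np.cos(a),-np.sin(a)],[np.sin(a),np.cos(a)]])
st=np.array([.505-.0018*np.cos(a)+.0008*np.sin(a),-.192-.0018*np.sin(a)-.0008*np.cos(a)])
hsv=cv2.cvtColor(T[0],cv2.COLOR_RGB2HSV);P=cloud("top",T[1])
q=np.c_[(P.reshape(-1,3)[:,:2]-st)@Rb,P.reshape(-1,3)[:,2]]*1000;q=q.reshape(P.shape)
m=(abs(q[...,0]-20)<40)&(abs(q[...,1])<45)&(q[...,2]<200)
mb=m&(hsv[...,0]>100)&(hsv[...,0]<130)&(hsv[...,1]>110);print("blue",mb.sum(),np.median(q[mb],0).round(1))
mc=m&(hsv[...,0]>15)&(hsv[...,0]<32)&(hsv[...,1]>50);print("cream",mc.sum(),np.median(q[mc],0).round(1))
E
```

```text
t 22.4 seat rel station mm [-0.13 -0.15  3.77] F bath [-0.18  0.1  -1.8 ] w 10.0 q [-14.1  12.6  41.  129.4 -42.7  31.   72. ]
  lean 20.6 rot to nominal [ 0.1  -0.16 -0.6 ]
blue 30 [ -4.   17.4 138.6]
cream 44 [17.9 20.  52.2]
```

Request:
send_rows(increments=[[-0.0004,-0.001,0,0,0,0],[0.0008,-0.0003,0,0,0,0],[0.0008,-0.0003,0,0,0,0],[0,0,0,0,0,0]])

```text
time: 22.9
ee_pos: [0.5007, -0.194, 0.1189]
eef_rot: [[0.346, 0.916, 0.204], [0.075, 0.19, -0.979], [-0.935, 0.354, -0.003]]
force: [-4.1, 1.8, 4.2]
width: 0.0098
```

```bash
python3 - <<'E'
from kin import *
seat()
E
```

```text
t 22.9 seat rel station mm [-0.13 -0.26  3.2 ] F bath [-3.63  2.53  4.21] w 9.8 q [-13.8  12.6  40.8 129.5 -43.1  30.9  72.5]
  lean 20.74 rot to nominal [ 0.11 -0.19 -0.74]
```

Request:
send_rows(increments=[[-0.0007,0.0003,0,0,0,0],[0.0004,0.001,0,0,0,0],[0.0004,0.001,0,0,0,0],[0,0,0,0,0,0]])

```text
time: 23.3
ee_pos: [0.5023, -0.1935, 0.1192]
eef_rot: [[0.345, 0.916, 0.204], [0.075, 0.19, -0.979], [-0.936, 0.353, -0.003]]
force: [-0.0, -0.5, -3.4]
width: 0.0094
```

```bash
python3 - <<'E'
from kin import *
seat()
E
```

```text
t 23.3 seat rel station mm [ 1.54 -0.08  3.45] F bath [-0.11 -0.45 -3.36] w 9.4 q [-13.9  12.8  40.8 129.3 -43.   31.   72.2]
  lean 20.68 rot to nominal [ 0.09 -0.21 -0.69]
```

Request:
send_rows(increments=[[0.0004,0.001,0,0,0,0],[0.0004,0.001,0,0,0,0],[0,0,0,0,0,0]])

```text
time: 23.6
ee_pos: [0.5026, -0.1935, 0.1188]
eef_rot: [[0.343, 0.917, 0.203], [0.076, 0.188, -0.979], [-0.936, 0.352, -0.005]]
force: [-3.1, 2.0, 6.6]
width: 0.01
```

```bash
python3 - <<'E'
from kin import *
seat()
E
```

```text
t 23.6 seat rel station mm [ 1.87 -0.18  3.13] F bath [-2.67  2.55  6.59] w 10.0 q [-13.9  12.9  40.8 129.2 -43.1  31.2  72.1]
  lean 20.59 rot to nominal [-0.   -0.29 -0.59]
```

Play of about 2 mm across the rim between two stops (−0.5 and +1.9) and a firm stop below: the hook is over the rim. Centre it, set it down and release.

Request:
send_rows(increments=[[-0.0005,-0.001,0,0,0,0],[0,0,0,0,0,0]])

```text
time: 23.8
ee_pos: [0.5016, -0.1939, 0.1191]
eef_rot: [[0.344, 0.917, 0.203], [0.076, 0.188, -0.979], [-0.936, 0.352, -0.005]]
force: [-0.3, -1.1, -1.5]
width: 0.0092
```

```bash
python3 - <<'E'
from kin import *
seat()
E
```

```text
t 23.8 seat rel station mm [ 0.81 -0.3   3.39] F bath [-0.49 -1.03 -1.51] w 9.2 q [-13.9  12.8  40.9 129.3 -43.   31.2  72.2]
  lean 20.6 rot to nominal [-0.01 -0.28 -0.6 ]
```

Request:
send_rows(increments=[[0,0,0,0,0,0],[0,0,0,0,0,0],[0,0,0,0,0,0],[0,0,0,0,0,0],[0,0,0,0,0,0]], hand=0.03)

```text
time: 24.3
ee_pos: [0.502, -0.1939, 0.1191]
eef_rot: [[0.344, 0.917, 0.203], [0.075, 0.188, -0.979], [-0.936, 0.352, -0.004]]
force: [-0.6, -0.2, -0.0]
width: 0.0302
```

Request:
send_rows(increments=[[-0.005,0,0,0,0,0],[-0.01,0,0,0,0,0],[-0.015,0,0,0,0,0],[-0.02,0,0,0,0,0],[-0.025,0,0,0,0,0],[-0.025,0,0,0,0,0],[-0.025,0,0,0,0,0],[-0.02,0,-0.03,0,0,0],[0,0,-0.04,0,0,0],[0,0,-0.04,0,0,0],[0,0,-0.03,0,0,0],[0,0,0,0,0,0]])

```text
time: 25.5
ee_pos: [0.4201, -0.0685, 0.2642]
eef_rot: [[0.35, 0.917, 0.192], [0.067, 0.18, -0.981], [-0.934, 0.356, 0.002]]
force: [-0.2, -0.7, -0.4]
width: 0.0299
```

```bash
python3 st.py; python3 - <<'E'
from kin import *
T,S=capture("top"),capture("scene");np.savez("pics/end.npz",s=S[0],sd=S[1],t=T[0],td=T[1])
def crop(p,x,y,w,h): return cv2.resize(p[y:y+h,x:x+w,::-1],(400,400*h//w),interpolation=cv2.INTER_CUBIC)
cv2.imwrite("pics/end.png",np.clip(np.hstack([crop(T[0],300,170,90,90),crop(S[0],280,170,90,90)])*1.3,0,255).astype(np.uint8))
a=np.radians(11.6);Rb=np.array([[np.cos(a),-np.sin(a)],[np.sin(a),np.cos(a)]])
st=np.array([.505-.0018*np.cos(a)+.0008*np.sin(a),-.192-.0018*np.sin(a)-.0008*np.cos(a)])
for n,(p,d) in(("top",T),("scene",S)):
    P=cloud(n,d);hsv=cv2.cvtColor(p,cv2.COLOR_RGB2HSV)
    q=np.c_[(P.reshape(-1,3)[:,:2]-st)@Rb,P.reshape(-1,3)[:,2]].reshape(P.shape)*1000
    m=(abs(q[...,0]-5)<40)&(abs(q[...,1])<45)&(q[...,2]<200)
    mb=m&(hsv[...,0]>100)&(hsv[...,0]<130)&(hsv[...,1]>110);print(n,"blue",mb.sum(),np.median(q[mb],0).round(1),q[mb].min(0).round(0),q[mb].max(0).round(0))
E
```

```text
25.5 [-20.1 -18.9  20.  131.7   3.5  45.6   9.1] [ 0.42  -0.069  0.264] R [[0.35, 0.92, 0.19], [0.07, 0.18, -0.98], [-0.93, 0.36, 0.0]] F [-0.2 -0.7 -0.4] w 0.0299
yaw 11.1 null [ 0.67  0.15 -0.5  -0.02 -0.36 -0.06  0.38]
top blue 133 [ -4.6   2.9 147.5] [-13. -17.  88.] [  5.  21. 154.]
scene blue 131 [-13.1   1.8 143.8] [-18. -17. 117.] [ -6.  20. 150.]
```

View pics/end.png

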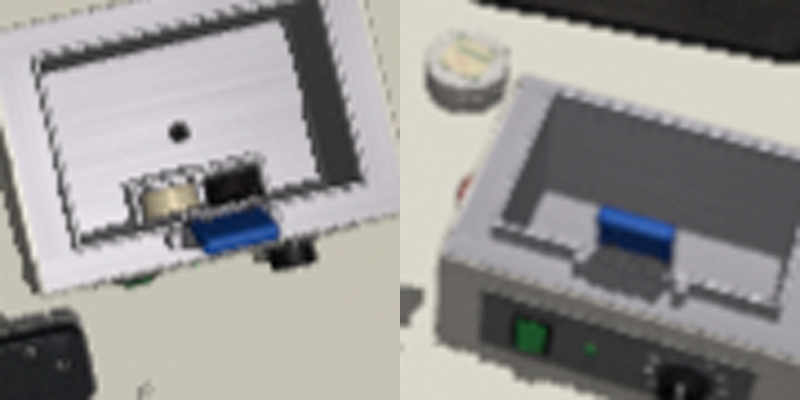

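Both discs are in the pocket and the grip stands between the lugs; check the hook's height and flushness from the depth data.

```bash
python3 - <<'E'
from kin import *
D=np.load("pics/end.npz");D0=np.load("pics/scene0.npz");Tp=np.load("pics/top0.npz")
a=np.radians(11.6);Rb=np.array([[np.cos(a),-np.sin(a)],[np.sin(a),np.cos(a)]])
st=np.array([.505-.0018*np.cos(a)+.0008*np.sin(a),-.192-.0018*np.sin(a)-.0008*np.cos(a)])
def g(n,d):
    P=cloud(n,d);return np.c_[(P.reshape(-1,3)[:,:2]-st)@Rb,P.reshape(-1,3)[:,2]].reshape(P.shape)*1000
q=g("scene",D['sd']);q0=g("scene",D0['d'])
for v in range(225,242,2):
    print(v,*[f"({x:.0f},{y:.0f},{z:.0f})" for x,y,z in q[v,320:346:3]]," was ",*[f"({x:.0f},{z:.0f})" for x,y,z in q0[v,326:340:6]])
t=g("top",D['td'])
m=(abs(t[...,1])<38)&(t[...,0]>5)&(t[...,0]<42)&(t[...,2]>25)&(t[...,2]<99)
k=t[m];print("pocket top pts",len(k),"y",k[:,1].min(),k[:,1].max(),"x",np.percentile(k[:,0],[2,98]),"z",np.percentile(k[:,2],[5,50,95]))
for lo,hi in((-28,-8),(8,28)):
    kk=k[(k[:,1]>lo)&(k[:,1]<hi)&(k[:,0]>12)&(k[:,0]<22)];print(lo,np.median(kk,0))
E
```

```text
225 (0,31,100) (73,37,10) (-7,16,115) (-9,9,121) (-11,2,126) (-12,-5,131) (-15,-12,137) (-13,-18,138) (94,-14,9)  was  (75,11) (83,9) (88,9)
227 (-7,29,102) (-1,23,97) (-2,16,102) (-2,9,105) (-4,2,110) (-7,-5,118) (-10,-12,124) (-8,-18,125) (85,-16,12)  was  (-1,101) (77,9) (81,10)
229 (-11,28,99) (1,23,88) (-3,15,96) (-3,8,100) (-3,2,102) (-4,-5,106) (-3,-12,108) (-1,-18,109) (78,-17,13)  was  (-1,94) (0,98) (75,10)
231 (-10,27,91) (-4,21,86) (-5,14,91) (-3,8,92) (-6,0,99) (-4,-6,100) (-2,-13,101) (2,-19,99) (75,-19,9)  was  (1,84) (1,90) (0,98)
233 (-11,26,86) (-8,20,84) (-7,13,86) (-3,7,84) (-5,-0,90) (-3,-7,92) (-4,-14,96) (0,-20,93) (-3,-27,101)  was  (-7,86) (-2,86) (0,90)
235 (-16,25,84) (-13,18,84) (-10,12,83) (-9,5,85) (-6,-1,84) (-4,-8,85) (-4,-15,89) (0,-21,86) (-7,-28,99)  was  (-13,87) (-6,84) (0,83)
237 (-19,23,82) (-19,17,84) (-17,10,86) (-14,4,85) (-12,-3,85) (-10,-9,86) (-6,-16,84) (-8,-23,90) (-9,-29,95)  was  (-17,85) (-12,86) (-6,84)
239 (-19,23,74) (-19,16,77) (-19,9,81) (-17,2,82) (-16,-4,83) (-14,-11,84) (-12,-17,85) (-11,-24,86) (-9,-30,88)  was  (-20,81) (-16,83) (-11,83)
241 (-22,22,70) (-18,15,69) (-20,8,74) (-19,1,76) (-19,-5,80) (-19,-12,84) (-19,-19,87) (-15,-25,85) (-13,-32,85)  was  (-20,74) (-19,80) (-17,84)
pocket top pts 281 y -36.8528301915581 37.919897163859154 x [ 6.40311295 32.61894624] z [27.47720143 48.47278931 65.27983274]
-28 [ 16.9463251  -17.77605236  51.92990071]
8 [16.98212019 17.99762015 52.39623991]
```

The lip's outer face is at x ≈ −4 mm and runs down to z ≈ 89–90 mm, where a fully seated lip would end at 89. The pocket is centred (y −37 to +38), its x range fits an upright basket, and the robot is clear. I'm handing in.

```bash
python3 -c "
from plant import *
print(sense()['time'],finish_job())"
```

```text
the job is handed in; nothing more can be done
25.6 None
```

The basket hangs on the front rim between the two lugs with both specimens in it. I handed in at 25.6 s, and `finish_job()` reports no verdict.

**What I did:** I pinched the blue grip, drew the basket out along its own axis and lifted it over the tank. I lowered it inside the tank, drew it against the front wall, hooked it over the rim, released it and backed away.

**Last checks that agreed:**
- **Specimens:** both discs are in the pocket, with their tops at equal height.
- **Hook:** before release it had about 2 mm of play across the rim, matching the gap. After release the lip reads down to about 89–90 mm; 89 mm would be fully seated.
- **Position:** the pocket is centred along the rim to about 0.5 mm and reads as upright.
- **Force:** the largest reading against the bath was about 19 N.
- **Bystanders:** the arm stayed clear of the loupe, tin and vial. I did not re-measure where they stand.

**What went wrong or disagreed:**
- **Joint limits:** tilting the grip far back early on drove joints 2 and 3 to their limits, and the tool drifted off course. I rose clear of the bath, fitted the arm's kinematics and freed the arm with a half turn of the tool. The basket stayed well above everything during this.
- **Height:** the arm's own position put the hook about 3 mm too high when it met its stop. I put this down to where I had pinched the grip, because the camera depth shows the lip seated. Grip-top height still reads 1–2.5 mm above the seated value.
- **Cameras:** the two views disagreed by about 4 mm on the bath's position across the rim. I used the scene view, which agreed with the arm.

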